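# Unfold the vise crank and clamp a turning blank

## Task

Lay the dark walnut blank, the same way up as it lies now, on the bed between the open jaws of the vise, lengthwise along the jaws and about centred on them, and swing the folded red crank handle fully upright. When both are done, crank the wheel clockwise until the blank is clamped tight, then let go, leaving the handle standing; leave the maple blank and the other things on the bench where they are.

Things in the scene. Friction and masses are not known exactly. Their poses are not given: they have to be found in the camera images.
- vise: the bench vise, blue base 120 x 350 x 30 mm screwed to the bench with a white gearbox at its +y end. Origin at the centre of its underside. Its y axis runs from the fixed jaw (-y end) to the gearbox (+y end); its jaws close along y. The flat bed between the jaws lies 30 mm above the bench. Both jaws are 100 mm long (along the vise's x), 30 mm thick over all and rise 28 mm above the bed. The 100 x 100 mm gearbox rises to 90 mm above the bench
- seat (a point): point on the vise bed at the middle of the foot of the fixed jaw's clamping face; the face looks along the vise's +y. A well laid blank rests on the bed with its length along the vise's x and its middle level with this point in x. Axes as the vise's
- jaw_face (a point): point at bed height at the middle of the foot of the moving jaw's black rubber pad, which faces the fixed jaw. At the start it is 65 to 77 mm from the fixed face
- jaw (a joint): travel of the moving jaw towards the fixed jaw, m: 0 = jaws 77 mm apart; 0.032 = its pad just touches a 45 mm blank that lies against the fixed jaw; the pad is sprung (15 N per mm) and bottoms at 0.036, tight. Driven only by the hand wheel, and does not slide back by itself
- wheel (a joint): angle of the hand wheel, rad, growing clockwise seen from above, which closes the jaw by 24 mm a turn; starts between 0 and 3, the blank is pinched from about 8.4 and the pad bottoms at about 9.4, where the wheel comes to a firm stop. Stiff: about 6 N at the handle turns it slowly, 10 N at 2 rad/s; it stays where left and holds the clamping.
- wheel_axis (a point): point on the wheel's vertical axis at the upper face of the wheel (aluminium disc, 130 mm diameter, 12 mm thick), 112 mm above the bench; a 6 mm high hub stands on it. Axes as the vise's
- crank_handle (a joint): angle of the folding handle, rad: 0 = folded flat across the wheel, 1.57 = upright at its stop (working position). A friction hinge of about 0.15 N m: stays where left. Starts between 0 and 0.25
- handle_hinge (a point): centre of the handle's hinge in the fork on the wheel, 52 mm from the wheel axis, 20 mm above the wheel's upper face. The hinge line is level and tangential, so the folded handle lies across the hub and points from here over the wheel axis
- handle_grip (a point): point on the handle's centre line 70 mm from its hinge. The handle is a red sleeve of 18 mm diameter, from 18 to 88 mm from the hinge, that spins freely about its own length. The point's x axis points along the handle from the free end to the hinge, its y axis along the hinge line
- walnut_blank: dark walnut turning blank with green waxed ends, 130 (x) x 45 (y) x 60 (z) mm, about 0.22 kg. Origin at the centre of its underside. It lies on its 130 x 45 mm face, so it stands 60 mm high
- maple_blank: pale maple blank of the same size, not wanted now; leave it. Origin at the centre of its underside
- glue_bottle: yellow glue bottle, 60 mm diameter, 170 mm tall, loose, not part of the job; origin at its underside's centre
- finish_tin: blue-banded steel tin, 84 mm diameter, 100 mm tall, loose, not part of the job; origin at its underside's centre
- sanding_block: cork block 110 x 70 x 30 mm, loose, not part of the job; origin at its underside's centre
- gouge: turning tool about 260 mm long, lying flat, loose, not part of the job; origin at about its middle
- mallet: hammer about 280 mm long, lying flat, loose, not part of the job; origin at about its middle
- pencil_mug: blue ceramic cup, 76 mm diameter, 90 mm tall, loose, not part of the job; origin at its underside's centre
Not all that is in view belongs to the job. Leave any pink look-alike of the walnut_blank alone.

How it is judged:
By the outcome, as a careful person would: the job done as asked, in the order asked, and still so for the second after the job is handed in, with the robot touching nothing.
It also fails if it takes over 72 s, if anything falls off the work surface, if the arm or the gripper's body presses on something with over 40 N, if the wrist force passes 120 N, or if a joint passes its speed limit or range.

## Robot

A 6-joint arm with a two-finger parallel gripper is mounted at the origin on the work surface. World frame = base frame: x ahead of the robot, y to its left, z up, the work surface at z = 0. Lengths are in m, angles in rad, forces in N, time in s.
With the tool pointing down it reaches from about 0.25 to 0.775 m from the base axis. Payload 4 kg.
Tool frame: the origin (TCP) lies midway between the tips of the shut fingers; the grasp point (between the pads) lies 19 mm behind it; z points along the fingers, y is the direction in which the jaws open and shut (so a half turn about z gives the same grasp; the last joint's range is limited). The gripper opens to 94 mm and grips with 3 to 60 N. Pads are 16 mm wide; open, the fingers measure 119 mm over their backs; the gripper's body (75 mm by 177 mm) begins 78 mm behind the grasp point.
Start: joints at [1.083, 0.087, 1.371, -0, 1.684, -0.103], TCP at [0.206, 0.51, 0.167] pointing down, gripper open.
Joint ranges: [-3.1, 3.1], [-0.76, 2.03], [0.27, 2.55], [-1.08, 4.22], [0.17, 2.65], [-2.57, 2.57]. Speed limits (rad/s): [2.79, 2.79, 3.14, 3.14, 3.14, 3.14].

## Interface

Orientations are given as [roll, pitch, yaw] about the fixed x, y, z axes, in that order (R = Rz(yaw) Ry(pitch) Rx(roll)).
In Python, from bench import robot, cams gives the robot as it stands.
- The arm moves only by the tool step_arm, never from a script. Its argument "plan" is a list that holds one entry, the list of rows, each a list of 5 numbers: the shift along the world's x, y, z in mm, then the turn about the world's z in rad, then the opening in per cent of the stroke, from 0 (shut) to 100 (fully open). In form: [[[tx, ty, tz, turn, fingers], ...]]. A call has 1 to 8 rows; each row is the pose to reach, as a shift and turn from the pose commanded when the call began; what a row does not reach only later rows make up. A row lasts 1/12 s, in which the tool goes at most 41.7 mm and 7.16 degrees, less where a joint would pass 70% of its speed; a pose out of reach is approached as far as the arm can. A call with a gripper value outside its range is refused whole. The fingers move at their own pace and stop on an object; the grip force is fixed at half the most. Time passes only in rows, so rows that repeat a pose let the fingers close. It gives the time, the measured TCP pose, the force and the opening at its end, in the units of the state.
- robot.get_obs(): the state, without advancing time (a new reading comes with each control period).
- cams.snapshot(name): name is "scene" or "top" or "wrist"; returns a dict with "frame" (384x512x3 uint8, red, green, blue), "camera_matrix" (3x3 intrinsics, pixels), "k1" (the pictures are not rectified: a ray, as slopes to the right and down, at radius r is drawn at 1 + k1 r^2 times it, then the intrinsics apply), "origin" and "attitude" of the camera in the world; the wrist camera has in their place "T_tool_cam" (4x4, takes a point from camera to tool coordinates, whose origin is the TCP and whose axes are the flange's). Camera axes: x right, y down, z forward; pixel columns grow to the right and rows downward; lengths in m; the calibration is good to about 2 mm. A picture is of the moment at which its call begins: read the wrist's pose just before it. There is no depth.
- robot.close_job(): hands the job in, once; it reports no verdict.
The state is a dict: "time": time; "joint_positions": joint angles; "qvel": joint speeds; "joint_torque": joint torques, N m; "tool_pos": TCP position; "ee_rot": TCP orientation; "wrist_force": force on the tool from outside, world axes, zero at the start; "wrist_torque": the same for the moment, N m; "width": finger opening in m.
Only numpy, scipy, OpenCV 4.12 (cv2) and the standard library are available. Lean on these libraries where they do the work, as an engineer would, in place of code of your own. Each camera call takes 0.05 s, during which the arm holds its last target. There are 200 camera calls.

## Working session

There is one attempt and no reset: what is moved stays moved. The work goes in short steps, Python scripts to look and compute and a tool call to move; the robot and the scene stay as the last step left them, time stands still between calls to the robot, and variables do not carry over. Pictures are saved under pics/ and viewed, about 8 in all and at most 12, crops included, and the job is handed in when it is done.

Besides the shell and the picture viewer there is one more tool, called after "Call:" in YAML: its name, and indented under it one key for each argument. step_arm: Moves the arm, as the interface text tells. Its arguments: {"type":"object","properties":{"plan":{"type":"array"}},"required":["plan"]}

```bash
ls; mkdir -p pics; python3 - <<'E'
from bench import robot,cams
import cv2,pickle
print(robot.get_obs())
d={}
for n in("scene","top"):
    s=cams.snapshot(n);d[n]=s;cv2.imwrite(f'pics/{n}0.png',s['frame'][:,:,::-1]);print(n,{k:v for k,v in s.items() if k!='frame'})
pickle.dump(d,open('s0.pkl','wb'))
a=cv2.resize(d['top']['frame'],(800,600),interpolation=cv2.INTER_CUBIC);cv2.imwrite('pics/top0b.png',a[:,:,::-1])
a=cv2.resize(d['scene']['frame'],(800,600),interpolation=cv2.INTER_CUBIC);cv2.imwrite('pics/scene0b.png',a[:,:,::-1])
E
```

```text
pics
{'time': 0.0, 'joint_positions': array([ 1.08291314e+00,  8.79073543e-02,  1.37226425e+00,  3.10965418e-05,
        1.68357056e+00, -1.03072086e-01]), 'qvel': array([ 0.00019665,  0.00019279,  0.00083783,  0.00019664, -0.00136001,
       -0.00053163]), 'joint_torque': array([-1.79577869e-04, -3.40177310e+01, -3.02425039e+01,  7.19224149e-02,
        3.29249678e-02, -1.76802346e-04]), 'tool_pos': array([0.20614304, 0.50922698, 0.16572523]), 'ee_rot': array([-3.13945773e+00, -2.51904778e-04,  2.75678475e+00]), 'wrist_force': array([ 0.09499873, -0.59116598,  0.30851495]), 'wrist_torque': array([-0.01152893,  0.04727739,  0.01966892]), 'width': 0.0942057488762169}
scene {'camera_matrix': array([[465.9480351 ,   0.        , 254.45692544],
       [  0.        , 465.9480351 , 198.71755566],
       [  0.        ,   0.        ,   1.        ]]), 'k1': -0.15258426218964138, 'origin': array([1.08962605, 0.15311293, 1.17386902]), 'attitude': array([-2.60094587e+00, -1.17095506e-03,  1.80300189e+00])}
top {'camera_matrix': array([[413.7447336 ,   0.        , 247.79572085],
       [  0.        , 413.7447336 , 187.9315938 ],
       [  0.        ,   0.        ,   1.        ]]), 'k1': -0.006909156845917719, 'origin': array([0.23090867, 0.01115778, 1.39009792]), 'attitude': array([-2.96006541, -0.02451979, -1.59049841])}
```

View pics/top0b.png

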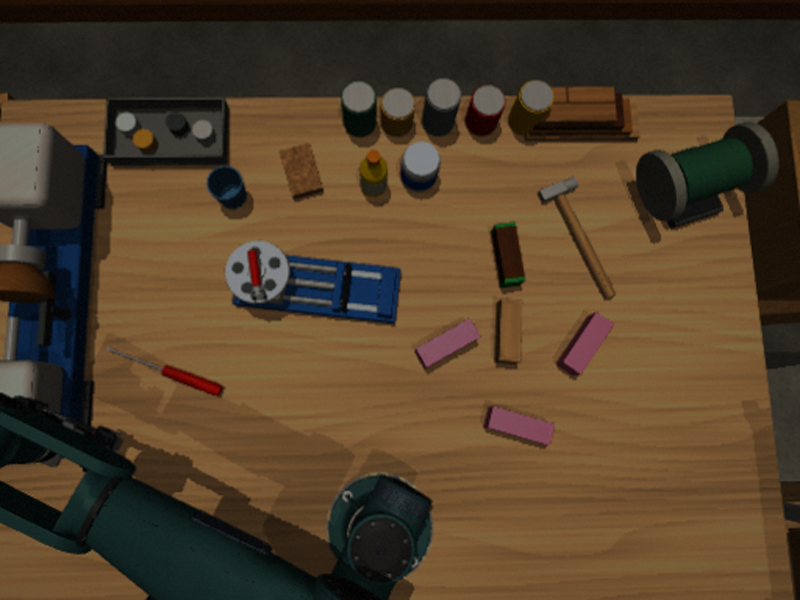

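View pics/scene0b.png

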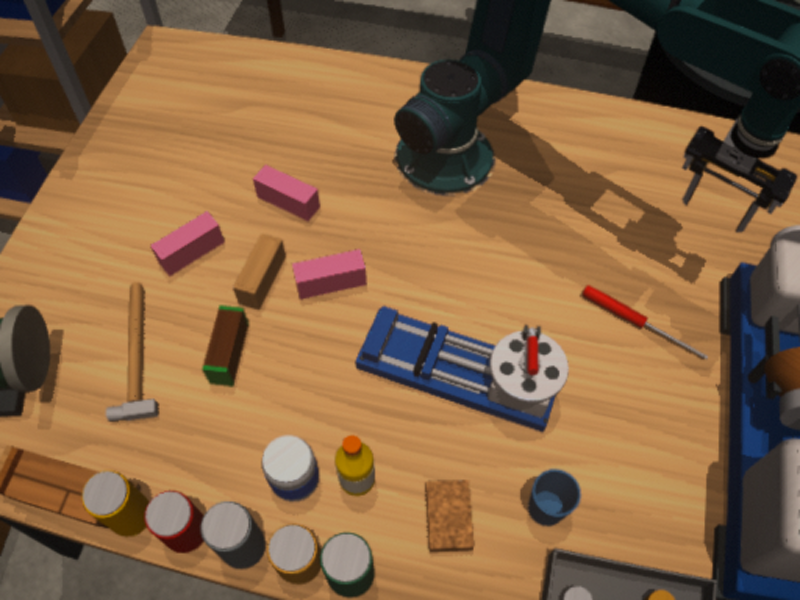

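Top view: walnut at (509,255), vise with wheel at (257,272), handle folded with hinge near (257,292), moving jaw pad at (346,287). The pink blocks are decoys, and maple is at (510,332).

```bash
cat > h.py <<'E'
import numpy as np,cv2
from scipy.spatial.transform import Rotation as R
def pose(s,obs=None):
    if 'origin' in s: return np.array(s['origin']),R.from_euler('xyz',s['attitude']).as_matrix()
    T=np.array(s['T_tool_cam']);Rt=R.from_euler('xyz',obs['ee_rot']).as_matrix()
    return obs['tool_pos']+Rt@T[:3,3],Rt@T[:3,:3]
def rays(s,px,obs=None):
    o,A=pose(s,obs)
    u=cv2.undistortPoints(np.array(px,float).reshape(-1,1,2),s['camera_matrix'],np.array([s['k1'],0,0,0.]))[:,0]
    return o,np.c_[u,np.ones(len(u))]@A.T
def onz(s,px,z,obs=None):
    o,d=rays(s,px,obs); return o+d*((z-o[2])/d[:,2])[:,None]
def proj(s,P,obs=None):
    o,A=pose(s,obs); 
    return cv2.projectPoints((np.array(P,float).reshape(-1,3)-o)@A,np.zeros(3),np.zeros(3),s['camera_matrix'],np.array([s['k1'],0,0,0.]))[0][:,0]
def tri(s1,p1,s2,p2,o1=None,o2=None):
    a,d=rays(s1,[p1],o1);b,e=rays(s2,[p2],o2);d=d[0];e=e[0]
    t=np.linalg.lstsq(np.c_[d,-e],b-a,rcond=None)[0]
    P,Q=a+t[0]*d,b+t[1]*e
    return (P+Q)/2,np.linalg.norm(P-Q)
def blobs(m,n=20):
    c,l,st,ce=cv2.connectedComponentsWithStats(m.astype(np.uint8))
    return [(st[i,4],ce[i].round(1),(l==i)) for i in range(1,c) if st[i,4]>=n]
E
python3 - <<'E'
import pickle;from h import *
d=pickle.load(open('s0.pkl','rb'))
for n in d:
    f=d[n]['frame'];h=cv2.cvtColor(f,cv2.COLOR_RGB2HSV);H,S,V=h[...,0],h[...,1],h[...,2]
    for nm,m in (('green',(H>45)&(H<75)&(S>150)&(V>40)),('red',((H<6)|(H>174))&(S>180)&(V>70)),('blue',(H>100)&(H<125)&(S>150)&(V>40))):
        for a,c,mm in blobs(m,15):
            r=cv2.minAreaRect(np.argwhere(mm)[:,::-1].astype(np.float32)); print(n,nm,a,c,np.round(cv2.boxPoints(r),1).tolist(), onz(d[n],[c],.06).round(3)[0])
t=d['top']['frame'][140:215,135:345];sc=d['scene']['frame'][190:280,125:370]
t=cv2.resize(t,None,fx=3.8,fy=3.8,interpolation=cv2.INTER_CUBIC);sc=cv2.resize(sc,None,fx=3.25,fy=3.25,interpolation=cv2.INTER_CUBIC)
w=800;o=np.zeros((t.shape[0]+sc.shape[0],w,3),np.uint8);o[:t.shape[0],:t.shape[1]]=t[:,:w];o[t.shape[0]:,:sc.shape[1]]=sc[:,:w]
cv2.imwrite('pics/c1.png',cv2.convertScaleAbs(o[:,:,::-1],alpha=1.6));print(o.shape,t.shape)
E
```

```text
scene green 24 [147.4 197.1] [[140.89999389648438, 197.1999969482422], [141.0, 195.6999969482422], [154.10000610351562, 197.10000610351562], [153.89999389648438, 198.6999969482422]] [ 0.503 -0.294  0.06 ]
scene green 61 [137.4 236. ] [[129.60000610351562, 237.10000610351562], [130.10000610351562, 233.3000030517578], [145.1999969482422, 235.1999969482422], [144.8000030517578, 239.0]] [ 0.625 -0.279  0.06 ]
scene red 320 [392.8 195.5] [[372.20001220703125, 188.3000030517578], [375.79998779296875, 181.6999969482422], [414.1000061035156, 203.0], [410.5, 209.60000610351562]] [0.338 0.38  0.06 ]
scene red 138 [340.5 226.8] [[338.0, 215.0], [343.0, 215.0], [343.0, 239.0], [338.0, 239.0]] [0.471 0.248 0.06 ]
scene red 76 [114.9 336. ] [[97.0, 340.0], [119.0, 318.0], [129.5, 328.5], [107.5, 350.5]] [ 0.895 -0.24   0.06 ]
scene blue 163 [8.3 6.4] [[-0.8999999761581421, 9.800000190734863], [0.0, 0.699999988079071], [19.799999237060547, 2.700000047683716], [18.899999618530273, 11.800000190734863]] [-0.232 -1.208  0.06 ]
scene blue 57 [ 2.8 97.6] [[-0.0, 94.0], [7.0, 94.0], [7.0, 102.0], [0.0, 10
[... 3446 characters left out ...]
 318 [ 44.7 168.1] [[36.0, 156.0], [51.0, 156.0], [51.0, 190.0], [36.0, 190.0]] [0.55  0.635 0.06 ]
top blue 1552 [223.4 185.4] [[180.1999969482422, 197.89999389648438], [184.0, 163.60000610351562], [255.60000610351562, 171.5], [251.8000030517578, 205.89999389648438]] [0.484 0.053 0.06 ]
top blue 31 [  7.3 196.8] [[6.0, 193.0], [9.0, 193.0], [9.0, 201.0], [6.0, 201.0]] [0.457 0.748 0.06 ]
top blue 321 [ 17.5 217.5] [[11.0, 204.0], [24.0, 204.0], [24.0, 230.0], [11.0, 230.0]] [0.39 0.71 0.06]
top blue 388 [ 39.1 221.6] [[28.799999237060547, 241.0], [31.200000762939453, 203.89999389648438], [48.099998474121094, 205.0], [45.70000076293945, 242.0]] [0.375 0.641 0.06 ]
(577, 800, 3) (285, 798, 3)
```

View pics/c1.png

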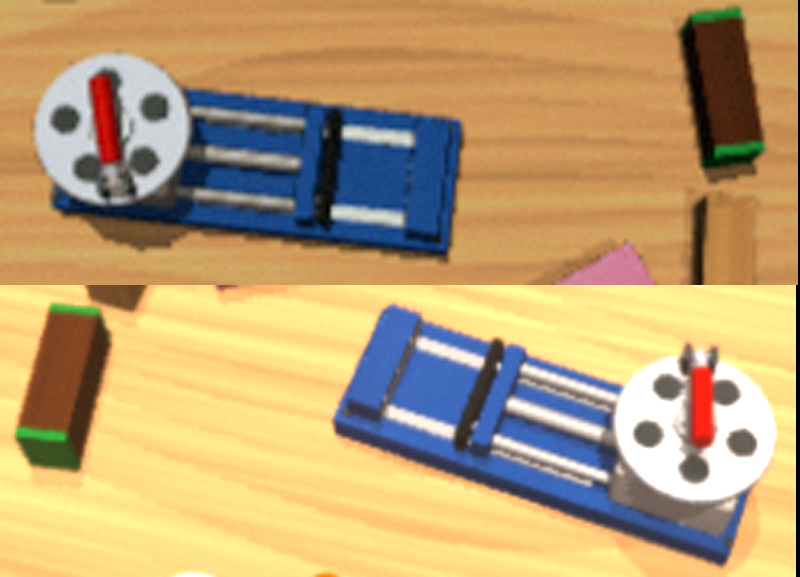

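Walnut's green ends are clear. Now the vise points from the crop: wheel centre about (112,130), hinge (117,183), pad (335,112)-(320,226), fixed jaw (417,118)-(407,238).

```bash
python3 - <<'E'
import pickle;from h import *
d=pickle.load(open('s0.pkl','rb'));t,s=d['top'],d['scene']
T=lambda x,y:(135+(x+.5)/3.8-.5,140+(y+.5)/3.8-.5); S=lambda x,y:(125+(x+.5)/3.25-.5,190+(y-285+.5)/3.25-.5)
pt=lambda n,a,b:print(n,*[np.round(v,4) for v in tri(t,T(*a),s,S(*b))])
for n,sd in d.items():
    f=sd['frame'];h=cv2.cvtColor(f,cv2.COLOR_RGB2HSV);m=np.zeros(f.shape[:2],bool)
    c=proj(sd,[[.505,.25,.112]])[0];m[int(c[1])-32:int(c[1])+32,int(c[0])-32:int(c[0])+32]=1
    hi=np.percentile(h[...,2][m],75)
    w=m&(h[...,1]<60)&(h[...,2]>.8*hi)
    cn=max(cv2.findContours(w.astype(np.uint8),0,1)[0],key=cv2.contourArea);e=cv2.fitEllipse(cv2.convexHull(cn));print(n,e,onz(sd,[e[0]],.112).round(4))
print('tri wheel');pt('wheel',(112,130),(694,428))
pt('handle free',(100,78),(702,443));
for n,p,z in(('hinge',(117,183),.132),('free',(100,78),.14),('pad a',(335,112),.058),('pad b',(321,226),.058),('fj a',(417,118),.058),('fj b',(408,238),.058),('fj r top',(462,122),.058),('base br',(447,250),.03),('base bl',(55,208),.03)):print(n,onz(t,[T(*p)],z)[0].round(4))
for n,p,z in(('hinge',(700,360),.132),('free',(702,443),.14),('pad a',(496,342),.058),('pad b',(460,447),.058),('fj face a',(421,318),.058),('fj face b',(384,400),.058),('base l',(334,418),.03),('base r',(728,548),.03)):print('S',n,onz(s,[S(*p)],z)[0].round(4))
for nm,(z,) in {'wal':(.06,)}.items():
    for q in((316.8,142),(328.8,141.9),(323,180),(335,178)):print(onz(t,[q],z)[0].round(4))
E
```

```text
scene ((338.44195556640625, 233.5528106689453), (43.11518478393555, 49.660301208496094), 108.95852661132812) [[0.5206 0.2407 0.112 ]]
top ((163.79266357421875, 173.11244201660156), (38.40681838989258, 40.64302444458008), 67.32283782958984) [[0.5163 0.2387 0.112 ]]
tri wheel
wheel [0.516  0.2401 0.1024] 0.0015
handle free [0.55   0.2438 0.1446] 0.0029
hinge [0.4655 0.2294 0.132 ]
free [0.5513 0.2432 0.14  ]
pad a [0.5391 0.0549 0.058 ]
pad b [0.4393 0.0677 0.058 ]
fj a [ 0.5328 -0.0162  0.058 ]
fj b [ 0.4277 -0.0065  0.058 ]
fj r top [ 0.5287 -0.0552  0.058 ]
base br [ 0.4207 -0.0408  0.03  ]
base bl [0.4632 0.3006 0.03  ]
S hinge [0.4708 0.2346 0.132 ]
S free [0.5473 0.2456 0.14  ]
S pad a [0.4495 0.0679 0.058 ]
S pad b [0.5532 0.0597 0.058 ]
S fj face a [4.411e-01 3.000e-04 5.800e-02]
S fj face b [ 0.5255 -0.0113  0.058 ]
S base l [ 0.5378 -0.0525  0.03  ]
S base r [0.5793 0.2899 0.03  ]
[ 0.6274 -0.2607  0.06  ]
[ 0.6273 -0.3012  0.06  ]
[ 0.4972 -0.2748  0.06  ]
[ 0.5034 -0.315   0.06  ]
```

Call:
step_arm:
  plan:
    - [[30,-33,30,0.1,100],[60,-66,60,0.2,100],[90,-99,85,0.3,100],[120,-132,85,0.4,100],[150,-165,85,0.49,100],[165,-200,85,0.49,100],[180,-235,85,0.49,100],[195,-270,85,0.49,100]]

```text
time: 0.77
tool_pos: [0.3921, 0.2598, 0.2513]
ee_rot: [-3.141, -0.0, -3.036]
wrist_force: [-0.2, 0.0, -0.1]
width: 0.094
```

Call:
step_arm:
  plan:
    - [[10,-40,0,0,100],[20,-80,0,0,100],[30,-120,0,0,100],[40,-160,0,0,100],[50,-200,0,0,100],[60,-240,0,0,100],[70,-240,0,0,100],[70,-240,0,0,100]]

```text
time: 1.43
tool_pos: [0.4621, 0.0196, 0.2505]
ee_rot: [3.141, -0.002, -3.041]
wrist_force: [-0.3, -0.6, 0.8]
width: 0.0941
```

```bash
python3 - <<'E'
from h import *;from bench import robot,cams;import pickle
o=robot.get_obs();s=cams.snapshot('wrist');pickle.dump((o,s),open('w1.pkl','wb'))
print(o['time'],o['tool_pos'],o['ee_rot'],o['joint_positions'].round(2),s['T_tool_cam'].round(3))
print('seat,pad,walnut px',proj(s,[[.483,-.01,.03],[.493,.0625,.03],[.564,-.288,.06],[.516,.24,.112]],o).round(0))
cv2.imwrite('pics/w1.png',cv2.resize(s['frame'],(800,600),interpolation=cv2.INTER_CUBIC)[:,:,::-1])
E
```

```text
1.4333 [0.46211426 0.01964629 0.25052115] [ 3.14077146e+00 -1.58003580e-03 -3.04148357e+00] [-0.08 -0.11  1.4   0.    1.85 -1.75] [[ 0.001 -0.968 -0.251  0.072]
 [ 1.     0.001 -0.001  0.001]
 [ 0.001 -0.251  0.968 -0.217]
 [ 0.     0.     0.     1.   ]]
seat,pad,walnut px [[232. 185.]
 [281. 197.]
 [ 36. 226.]
 [424. 244.]]
```

View pics/w1.png

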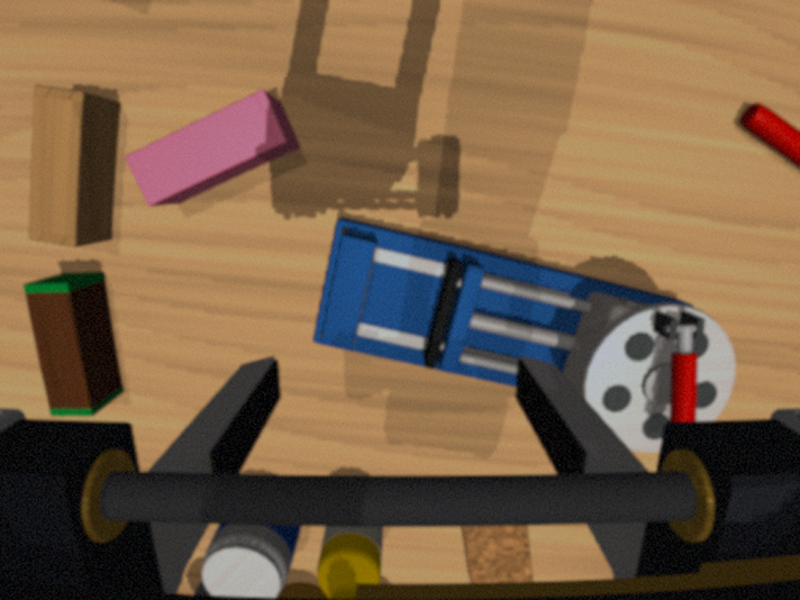

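Wrist view: fixed jaw top edge about (376,238)–(357,350), pad front about (452,258)–(426,362), wheel centre ~(660,378), hinge about (677,322), walnut at left (corners 25,287; 104,275; 122,390; 52,413).

```bash
python3 - <<'E'
from h import *;import pickle
o,s=pickle.load(open('w1.pkl','rb'))
W=lambda p:((p[0]+.5)/1.5625-.5,(p[1]+.5)/1.5625-.5)
for n,p,z in(('fj a',(376,238),.058),('fj b',(357,350),.058),('pad a',(452,258),.058),('pad b',(426,362),.058),('base tl',(340,219),.03),('base bl',(315,342),.03),('wheel',(660,378),.112),('hinge',(677,322),.132),('free',(683,423),.14),('wal',(25,287),.06),('wal',(72,290),.06),('wal',(52,413),.06),('wal',(92,412),.06)):print(n,onz(s,[W(p)],z,o)[0].round(4))
E
```

```text
fj a [ 0.432  -0.0011  0.058 ]
fj b [ 0.5322 -0.009   0.058 ]
pad a [0.4423 0.0645 0.058 ]
pad b [0.5372 0.0533 0.058 ]
base tl [ 0.4213 -0.0354  0.03  ]
base bl [ 0.538  -0.0508  0.03  ]
wheel [0.5135 0.2376 0.112 ]
hinge [0.462  0.2274 0.132 ]
free [0.5386 0.2481 0.14  ]
wal [ 0.504  -0.3139  0.06  ]
wal [ 0.5024 -0.2675  0.06  ]
wal [ 0.6271 -0.2987  0.06  ]
wal [ 0.6205 -0.2567  0.06  ]
```

Call:
step_arm:
  plan:
    - [[13,-39,0,0,100],[26,-78,0,0,100],[39,-117,0,0,100],[52,-156,-20,0,100],[65,-195,-40,0,100],[78,-234,-60,0,100],[91,-272,-80,0,100],[102,-307,-100,0,100]]

```text
time: 2.15
tool_pos: [0.5606, -0.2712, 0.1583]
ee_rot: [3.141, 0.001, -3.033]
wrist_force: [0.4, 0.1, 1.1]
width: 0.094
```

Call:
step_arm:
  plan:
    - [[0,0,0,0,100],[0,0,-30,0,100],[0,0,-60,0,100],[0,0,-90,0,100],[0,0,-116,0,100],[0,0,-116,0,30],[0,0,-116,0,30],[0,0,-116,0,30]]

```text
time: 2.82
tool_pos: [0.5607, -0.2714, 0.0452]
ee_rot: [-3.14, 0.002, -3.034]
wrist_force: [-0.0, 0.3, 1.4]
width: 0.0772
```

Call:
step_arm:
  plan:
    - [[0,0,0,0,30],[0,0,0,0,30],[0,0,20,0,30],[0,0,50,0,30],[0,0,80,0,30],[0,0,106,0,30],[0,0,106,0,30],[0,0,106,0,30]]

```text
time: 3.48
tool_pos: [0.5608, -0.2735, 0.153]
ee_rot: [-3.137, 0.006, -3.037]
wrist_force: [-1.2, 0.4, 0.1]
width: 0.0287
```

```bash
python3 - <<'E'
from h import *;from bench import robot,cams;import pickle
o=robot.get_obs();s=cams.snapshot('wrist');pickle.dump((o,s),open('w2.pkl','wb'))
print(o['time'],o['tool_pos'],o['ee_rot'],o['width'],o['wrist_force'])
cv2.imwrite('pics/w2.png',cv2.resize(s['frame'],(800,600),interpolation=cv2.INTER_CUBIC)[:,:,::-1])
E
```

```text
3.4833 [ 0.56080984 -0.27345074  0.15297972] [-3.13717358  0.00603743 -3.03651991] 0.02872749104300521 [-1.20734354  0.35866577  0.11456377]
```

View pics/w2.png

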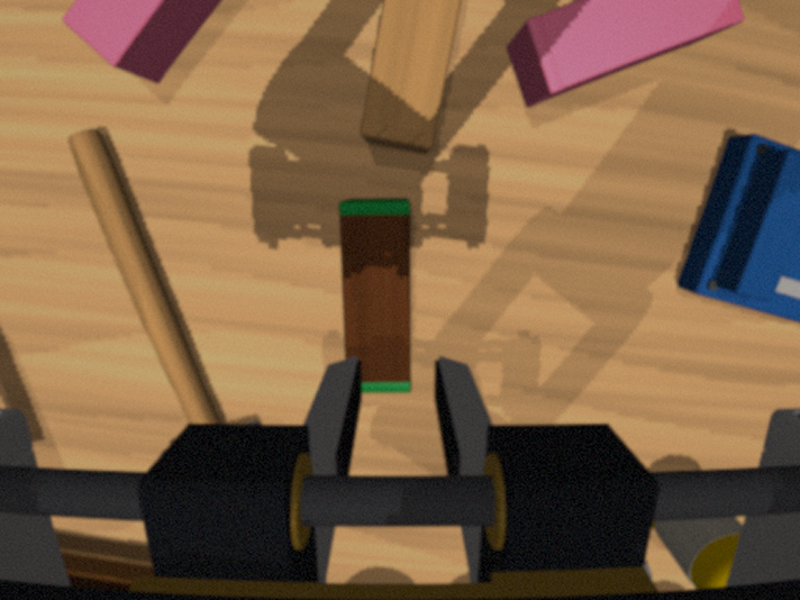

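The first grasp missed: I lifted before the fingers had closed. The blank is undisturbed at px (341–411, 201–391), with the fingers ~20 mm to its left in y. I'll re-measure and retry.

```bash
python3 - <<'E'
from h import *;import pickle
o,s=pickle.load(open('w2.pkl','rb'))
W=lambda p:((p[0]+.5)/1.5625-.5,(p[1]+.5)/1.5625-.5)
for p in((341,214),(410,214),(347,380),(411,391),(341,201),(410,200)):print(p,onz(s,[W(p)],.06,o)[0].round(4))
P=np.array([[.564,-.286,.06]]);print(proj(s,P,o)*1.5625, proj(s,[o['tool_pos']],o)*1.5625)
E
```

```text
(341, 214) [ 0.5087 -0.3146  0.06  ]
(410, 214) [ 0.5042 -0.2715  0.06  ]
(347, 380) [ 0.6199 -0.302   0.06  ]
(411, 391) [ 0.6232 -0.2574  0.06  ]
(341, 201) [ 0.5007 -0.3153  0.06  ]
(410, 200) [ 0.4956 -0.2725  0.06  ]
[[377.63087047 303.42255795]] [[395.95262682 346.51260687]]
```

Call:
step_arm:
  plan:
    - [[2,-13,0,0,85],[2,-13,0,0,85],[2,-13,0,0,85],[2,-13,0,0,85],[2,-13,0,0,85],[2,-13,0,0,85],[2,-13,-20,0,85],[2,-13,-50,0,85]]

```text
time: 4.2
tool_pos: [0.5638, -0.2868, 0.103]
ee_rot: [-3.136, 0.007, -3.036]
wrist_force: [0.4, 0.2, -0.2]
width: 0.0777
```

Call:
step_arm:
  plan:
    - [[0,0,-30,0,85],[0,0,-55,0,85],[0,0,-68,0,85],[0,0,-68,0,85],[0,0,-68,0,30],[0,0,-68,0,30],[0,0,-68,0,30],[0,0,-68,0,30]]

```text
time: 4.87
tool_pos: [0.5625, -0.2863, 0.0333]
ee_rot: [-3.139, 0.003, -3.036]
wrist_force: [-0.1, 0.7, 0.0]
width: 0.0569
```

Call:
step_arm:
  plan:
    - [[0,0,0,0,30],[0,0,0,0,30],[0,0,0,0,30],[0,0,0,0,30],[0,0,0,0,30]]

```text
time: 5.28
tool_pos: [0.5611, -0.2854, 0.0309]
ee_rot: [3.141, -0.0, -3.036]
wrist_force: [-0.0, 0.4, 0.5]
width: 0.0287
```

```bash
python3 - <<'E'
from h import *;from bench import robot,cams;import pickle
o=robot.get_obs();s=cams.snapshot('wrist');t=cams.snapshot('scene');pickle.dump((o,s,t),open('w3.pkl','wb'))
print(o['time'],o['tool_pos'],o['ee_rot'],o['width'],o['wrist_force'])
print(proj(t,[o['tool_pos']]))
a=cv2.resize(s['frame'],(500,375));b=cv2.resize(t['frame'][130:300,60:290],(507,375),interpolation=cv2.INTER_CUBIC)
cv2.imwrite('pics/w3.png',cv2.resize(np.hstack([a,b]),(800,298))[:,:,::-1])
E
```

```text
5.2833 [ 0.56112095 -0.28540273  0.03090415] [ 3.14141054e+00 -6.86122387e-05 -3.03637329e+00] 0.02866486366583167 [-0.01453253  0.42814719  0.4785531 ]
[[145.27664088 220.30771701]]
```

View pics/w3.png

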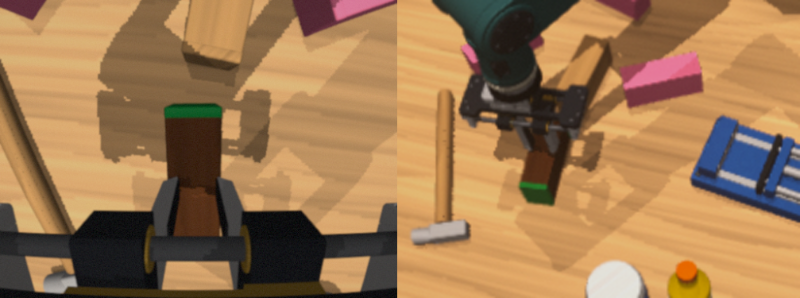

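```bash
python3 - <<'E'
from h import *;import pickle
o,s,t=pickle.load(open('w3.pkl','rb'))
a=cv2.resize(s['frame'][110:310,150:350],(400,600),interpolation=cv2.INTER_CUBIC);b=cv2.resize(t['frame'][165:255,110:170],(400,600),interpolation=cv2.INTER_CUBIC)
cv2.imwrite('pics/w3b.png',cv2.convertScaleAbs(np.hstack([a,b])[:,:,::-1],alpha=1.3))
print(proj(s,[o['tool_pos']],o), proj(s,[[.5,-.29,.06]],o))
E
```

```text
[[253.4155636  221.76391942]] [[256.30303303 139.45344077]]
```

View pics/w3b.png

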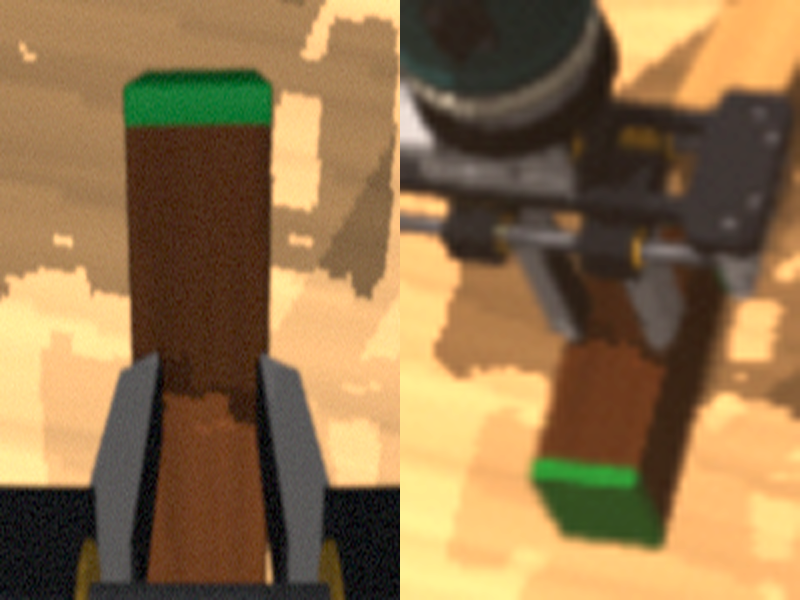

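```bash
python3 - <<'E'
from h import *;import pickle
o,s,t=pickle.load(open('w3.pkl','rb'));print(s['camera_matrix'],s['k1'])
T=s['T_tool_cam']
for z in(0,-.019):
  for w in(.0287,.045):
    P=[T[:3,:3].T@(np.array([x,y,z])-T[:3,3]) for x in(-.008,.008) for y in(-w/2,w/2)]
    px=cv2.projectPoints(np.array(P),np.zeros(3),np.zeros(3),s['camera_matrix'],np.array([s['k1'],0,0,0.]))[0][:,0]
    print(z,w,np.c_[(px[:,0]-150)*2,(px[:,1]-110)*3].round())
# block top edges in crop: left x=125..133, right 270
C=lambda x,y:(150+x/2,110+y/3)
for z in(0,.03,.06):print(z,onz(s,[C(125,125),C(271,125),C(133,350),C(268,350)],z,o).round(4).tolist())
r=R.from_euler('xyz',o['ee_rot']).as_matrix()
print(proj(t,[o['tool_pos']+r@np.array([0,y,z]) for y in(-.0144,.0144) for z in(0,-.019)])*6.667-np.array([110,165])*6.667+np.array([400,0]))
E
```

```text
[[311.3138887    0.         254.29031889]
 [  0.         311.3138887  200.71200845]
 [  0.           0.           1.        ]] -0.0830847798966272
0 0.0287 [[168. 366.]
 [246. 366.]
 [167. 304.]
 [246. 304.]]
0 0.045 [[146. 366.]
 [268. 366.]
 [145. 304.]
 [269. 304.]]
-0.019 0.0287 [[165. 395.]
 [249. 395.]
 [164. 328.]
 [249. 328.]]
-0.019 0.045 [[141. 395.]
 [272. 395.]
 [139. 328.]
 [274. 328.]]
0 [[0.5166, -0.3229, 0.0], [0.5105, -0.2653, 0.0], [0.579, -0.315, 0.0], [0.573, -0.2583, 0.0]]
0.03 [[0.5133, -0.3192, 0.03], [0.5079, -0.2685, 0.03], [0.5681, -0.3122, 0.03], [0.5628, -0.2624, 0.03]]
0.06 [[0.51, -0.3155, 0.06], [0.5053, -0.2718, 0.06], [0.5573, -0.3094, 0.06], [0.5527, -0.2665, 0.06]]
[[602.40743057 364.79471391]
 [592.89258129 343.07212876]
 [668.09655284 372.68465637]
 [659.36262081 350.99932693]]
```

Contradictory: the width reads 28.7 mm (as commanded), the tips look drawn over the 45 mm blank, and TCP z reads 31 mm. I'll test it physically by opening, looking, closing fully and reading the width.

Call:
step_arm:
  plan:
    - [[0,0,0,0,90],[0,0,0,0,90],[0,0,0,0,90],[0,0,0,0,90],[0,0,0,0,90],[0,0,0,0,90],[0,0,0,0,90],[0,0,0,0,90]]

```text
time: 6.05
tool_pos: [0.5612, -0.2854, 0.0309]
ee_rot: [3.141, -0.0, -3.036]
wrist_force: [-0.3, -0.3, 0.4]
width: 0.0782
```

```bash
python3 - <<'E'
from h import *;from bench import robot,cams;import pickle
o=robot.get_obs();s=cams.snapshot('wrist');t=cams.snapshot('scene');pickle.dump((o,s,t),open('w4.pkl','wb'))
print(o['time'],o['tool_pos'],o['width'],o['wrist_force'],o['joint_positions'])
for n in('w3','w4'):
    o,s,t=pickle.load(open(n+'.pkl','rb'));h=cv2.cvtColor(s['frame'],cv2.COLOR_RGB2HSV)
    m=(h[...,0]>45)&(h[...,0]<75)&(h[...,1]>120);print(n,[(a,c) for a,c,_ in blobs(m)])
a=cv2.resize(s['frame'],(400,300),interpolation=cv2.INTER_CUBIC);b=cv2.resize(t['frame'][165:255,90:190],(400,300),interpolation=cv2.INTER_CUBIC)
cv2.imwrite('pics/w4.png',cv2.convertScaleAbs(np.hstack([a,b])[:,:,::-1],alpha=1.3))
E
```

```text
6.05 [ 0.56116575 -0.28540903  0.03092502] 0.07817076548803949 [-0.28396128 -0.25510653  0.42996872] [-5.60575485e-01  3.22713513e-01  1.36489099e+00  7.78598436e-05
  1.45406864e+00 -2.23661151e+00]
w3 [(np.int32(1244), array([248.5, 142.7]))]
w4 [(np.int32(1240), array([248.3, 142.6]))]
```

View pics/w4.png

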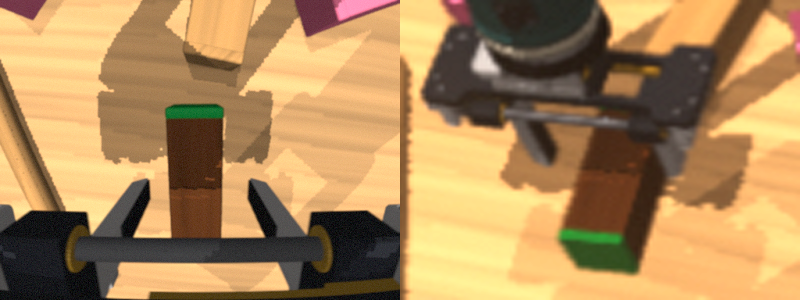

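Call:
step_arm:
  plan:
    - [[0,0,0,0,0],[0,0,0,0,0],[0,0,0,0,0],[0,0,0,0,0],[0,0,0,0,0],[0,0,0,0,0],[0,0,0,0,0],[0,0,0,0,0]]

```text
time: 6.82
tool_pos: [0.5612, -0.2854, 0.0309]
ee_rot: [3.142, 0.0, -3.036]
wrist_force: [-0.1, -0.4, -0.4]
width: 0.0349
```

```bash
python3 - <<'E'
from h import *;import pickle
from bench import robot
d=pickle.load(open('s0.pkl','rb'));t0=d['scene']
def tips(t,p,e,w):
    r=R.from_euler('xyz',e).as_matrix()
    return [np.r_[dz,proj(t,[p+r@np.array([0,y,-dz]) for y in(-w/2,w/2)]).round(1).ravel()] for dz in(0,.02,.04)]
print('s0',*tips(t0,np.array([.20614,.50923,.16572]),[-3.13946,-.00025,2.75678],.1),'seen',(441.6,128),(473.6,146))
o,s,t=pickle.load(open('w4.pkl','rb'))
print('w4',*tips(t,o['tool_pos'],o['ee_rot'],.085),'seen',(90+148/4,165+163*.3),(90+280/4,165+180*.3))
print(robot.get_obs()['width'])
f=t['frame'];h=cv2.cvtColor(f,cv2.COLOR_RGB2HSV)
E
```

```text
s0 [  0.  434.4 137.6 466.3 154.6] [2.000e-02 4.367e+02 1.331e+02 4.690e+02 1.503e+02] [4.000e-02 4.390e+02 1.286e+02 4.718e+02 1.459e+02] seen (441.6, 128) (473.6, 146)
w4 [  0.  130.8 218.6 159.9 222.1] [2.000e-02 1.292e+02 2.151e+02 1.586e+02 2.186e+02] [4.000e-02 1.275e+02 2.116e+02 1.573e+02 2.151e+02] seen (127.0, 213.9) (160.0, 219.0)
0.034888587774234835
```

Call:
step_arm:
  plan:
    - [[0,0,0,0,0],[0,0,0,0,0],[0,0,0,0,0],[0,0,0,0,0]]

```text
time: 7.15
tool_pos: [0.5611, -0.2854, 0.0309]
ee_rot: [3.141, -0.0, -3.036]
wrist_force: [0.5, 0.5, 0.3]
width: 0.008
```

The fingers close to 8 mm with the blank "between" them, and the start picture also shows the tips ~35 mm above the reported TCP. So the real fingertips sit higher than reported. I'll use the shut fingers as a probe on the blank's top (60 mm).

Call:
step_arm:
  plan:
    - [[0,0,-1,0,0],[0,0,-2,0,0],[0,0,-3,0,0],[0,0,-3,0,0]]

```text
time: 7.48
tool_pos: [0.5609, -0.2853, 0.0275]
ee_rot: [3.141, -0.001, -3.036]
wrist_force: [0.6, -0.0, -0.2]
width: 0.0007
```

Call:
step_arm:
  plan:
    - [[0,0,-1,0,0],[0,0,-2,0,0],[0,0,-3,0,0],[0,0,-3,0,0]]

```text
time: 7.82
tool_pos: [0.561, -0.2853, 0.0246]
ee_rot: [3.141, -0.0, -3.036]
wrist_force: [0.2, -0.0, -0.4]
width: 0.0006
```

Call:
step_arm:
  plan:
    - [[0,0,-1,0,0],[0,0,-2,0,0],[0,0,-3,0,0],[0,0,-3,0,0]]

```text
time: 8.15
tool_pos: [0.5612, -0.2854, 0.0219]
ee_rot: [3.142, 0.0, -3.036]
wrist_force: [0.0, -0.3, 0.6]
width: 0.0005
```

Call:
step_arm:
  plan:
    - [[0,0,-1,0,0],[0,0,-2,0,0],[0,0,-3,0,0],[0,0,-3,0,0]]

```text
time: 8.48
tool_pos: [0.5613, -0.2855, 0.0217]
ee_rot: [-3.141, 0.001, -3.036]
wrist_force: [-2.8, 2.4, 8.3]
width: 0.0001
```

```bash
python3 - <<'E'
from h import *;from bench import robot,cams;import pickle
o=robot.get_obs();s=cams.snapshot('wrist');t=cams.snapshot('scene');pickle.dump((o,s,t),open('w5.pkl','wb'))
print(o['time'],o['tool_pos'],o['width'],o['wrist_force'])
a=cv2.resize(s['frame'][150:300,175:325],(400,400),interpolation=cv2.INTER_CUBIC);b=cv2.resize(t['frame'][175:245,110:180],(400,400),interpolation=cv2.INTER_CUBIC)
cv2.imwrite('pics/w5.png',cv2.convertScaleAbs(np.hstack([a,b])[:,:,::-1],alpha=1.3))
E
```

```text
8.4833 [ 0.56133591 -0.28551156  0.02165781] 0.00012215086603528186 [-2.78891784  2.44374711  8.31973118]
```

View pics/w5.png

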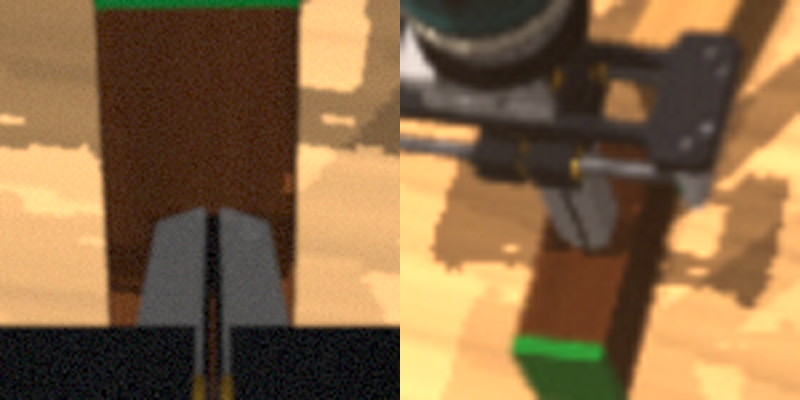

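Contact: reported z 21.7 mm with the tips on the 60 mm top, force 8 N. True tip height = reported z + 38 mm, and I'll use that from now on.

Call:
step_arm:
  plan:
    - [[0,-2,15,0,80],[0,-2,15,0,80],[0,-2,15,0,80],[0,-2,15,0,80],[0,-2,15,0,80],[0,-2,15,0,80],[0,-2,15,0,80],[0,-2,15,0,80]]

```text
time: 9.25
tool_pos: [0.5609, -0.2873, 0.0334]
ee_rot: [3.141, -0.001, -3.036]
wrist_force: [-0.3, 0.8, 0.7]
width: 0.0503
```

Call:
step_arm:
  plan:
    - [[0,0,0,0,80],[0,0,0,0,80],[0,0,0,0,80],[0,0,0,0,80],[0,0,0,0,80],[0,0,-12,0,80],[0,0,-26,0,80],[0,0,-38,0,80]]

```text
time: 9.92
tool_pos: [0.5609, -0.2873, -0.0054]
ee_rot: [3.141, -0.0, -3.036]
wrist_force: [-0.3, 0.5, 0.6]
width: 0.075
```

Call:
step_arm:
  plan:
    - [[0,0,0,0,20],[0,0,0,0,20],[0,0,0,0,20],[0,0,0,0,20],[0,0,0,0,20],[0,0,0,0,20],[0,0,0,0,20],[0,0,0,0,20]]

```text
time: 10.58
tool_pos: [0.5619, -0.2881, -0.003]
ee_rot: [-3.14, 0.002, -3.036]
wrist_force: [-0.0, -0.3, 1.7]
width: 0.0446
```

Call:
step_arm:
  plan:
    - [[0,0,15,0,20],[0,0,40,0,20],[0,0,70,0,20],[0,0,100,0,20],[-8,30,100,0,20],[-16,60,100,-0.06,20],[-24,90,100,-0.12,20],[-32,120,100,-0.18,20]]

```text
time: 11.25
tool_pos: [0.5281, -0.166, 0.0953]
ee_rot: [3.141, -0.001, 3.063]
wrist_force: [0.5, 0.7, -2.6]
width: 0.0447
```

Call:
step_arm:
  plan:
    - [[-8,30,0,-0.046,20],[-16,60,0,-0.046,20],[-24,90,0,-0.046,20],[-32,120,0,-0.046,20],[-39,150,0,-0.046,20],[-46,180,0,-0.046,20],[-46,191,0,-0.046,20],[-46,191,0,-0.046,20]]

```text
time: 11.92
tool_pos: [0.4824, 0.0258, 0.0956]
ee_rot: [3.141, -0.001, 3.025]
wrist_force: [0.7, 0.3, -1.9]
width: 0.0453
```

```bash
python3 - <<'E'
from h import *;from bench import robot,cams;import pickle
o=robot.get_obs();s=cams.snapshot('wrist');t=cams.snapshot('scene');pickle.dump((o,s,t),open('w6.pkl','wb'))
print(o['time'],o['tool_pos'],o['ee_rot'],o['width'],o['wrist_force'])
a=cv2.resize(s['frame'],(512,384));b=cv2.resize(t['frame'][170:290,200:370],(544,384),interpolation=cv2.INTER_CUBIC)
cv2.imwrite('pics/w6.png',cv2.convertScaleAbs(cv2.resize(np.hstack([a,b])[:,:,::-1],(800,291)),alpha=1.2))
a=s['frame'][60:290,130:400];a=cv2.resize(a,(400,340),interpolation=cv2.INTER_CUBIC);b=cv2.resize(t['frame'][175:285,210:340],(400,340),interpolation=cv2.INTER_CUBIC)
cv2.imwrite('pics/w6.png',cv2.convertScaleAbs(np.hstack([a,b])[:,:,::-1],alpha=1.3))
E
```

```text
11.9167 [0.48242664 0.02577191 0.09557148] [ 3.14088626e+00 -7.38700815e-04  3.02467244e+00] 0.04526838782542274 [ 0.65848318  0.26868152 -1.92691026]
```

View pics/w6.png

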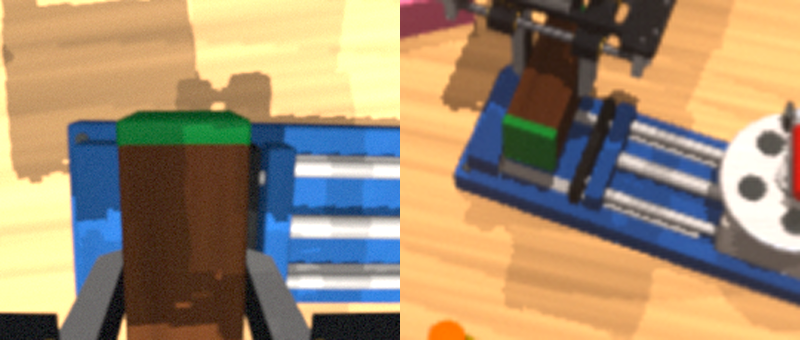

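Blank held above the vise, its edges parallel to the jaws. Now its centre versus the jaws.

```bash
python3 - <<'E'
from h import *;import pickle
o,s,t=pickle.load(open('w6.pkl','rb'));zb=.0985;zt=zb+.06
Wc=lambda x,y:(130+x*.675,60+y*230/340);Sc=lambda x,y:(210+(x-400)*.325,175+y*110/340)
u=np.array([.1197,.9928]);x=np.array([.9928,-.1197]);seat=np.array([.482,-.005])
def show(n,P):print(n,P.round(4),'along x %.1f y %.1f mm'%(1e3*(P[:2]-seat)@x,1e3*(P[:2]-seat)@u))
for p in((118,145),(250,145),(118,260),(246,260)):show('W top',onz(s,[Wc(*p)],zt,o)[0])
for p in((503,118),(558,132)):show('S top',onz(t,[Sc(*p)],zt)[0])
for p in((503,150),(551,171)):show('S bot',onz(t,[Sc(*p)],zb)[0])
for n,p,z in(('base l end',(70,124),.03),('fj face',(120,200),.058),('pad front',(262,200),.058),('movjaw back top',(293,148),.058)):show('W '+n,onz(s,[Wc(*p)],z,o)[0])
for n,p,z in(('fj +x front corner',(503,158),.058),('pad +x',(573,198),.058),('pad -x',(612,100),.058),('base +x-y',(458,182),.03)):show('S '+n,onz(t,[Sc(*p)],z)[0])
show('TCP',o['tool_pos'])
E
```

```text
W top [0.426  0.0109 0.1585] along x -57.5 y 9.1 mm
W top [0.4312 0.0548 0.1585] along x -57.6 y 53.3 mm
W top [0.4667 0.0046 0.1585] along x -16.4 y 7.7 mm
W top [0.472  0.0501 0.1585] along x -16.5 y 53.5 mm
S top [ 0.5435 -0.003   0.1585] along x 60.8 y 9.4 mm
S top [0.5457 0.0433 0.1585] along x 57.5 y 55.6 mm
S bot [ 0.5412 -0.0047  0.0985] along x 58.8 y 7.4 mm
S bot [0.5512 0.0394 0.0985] along x 63.4 y 52.3 mm
W base l end [ 0.4226 -0.0366  0.03  ] along x -55.2 y -38.5 mm
W fj face [ 0.4673 -0.0085  0.058 ] along x -14.2 y -5.3 mm
W pad front [0.4766 0.0718 0.058 ] along x -14.5 y 75.6 mm
W movjaw back top [0.4489 0.0913 0.058 ] along x -44.4 y 91.6 mm
S fj +x front corner [ 0.5282 -0.0088  0.058 ] along x 46.4 y 1.8 mm
S pad +x [0.5519 0.0595 0.058 ] along x 61.7 y 72.4 mm
S pad -x [0.4489 0.0724 0.058 ] along x -42.1 y 72.9 mm
S base +x-y [ 0.5467 -0.0461  0.03  ] along x 69.2 y -33.0 mm
TCP [0.4824 0.0258 0.0956] along x -3.3 y 30.6 mm
```

Call:
step_arm:
  plan:
    - [[2,-1,-15,0,20],[2,-1,-30,0,20],[2,-1,-45,0,20],[2,-1,-55,0,20],[2,-1,-61,0,20],[2,-1,-65,0,20],[2,-1,-67,0,20],[2,-1,-67,0,20]]

```text
time: 12.68
tool_pos: [0.4854, 0.0222, 0.029]
ee_rot: [-3.142, 0.0, 3.02]
wrist_force: [0.1, -0.6, -2.4]
width: 0.0446
```

Call:
step_arm:
  plan:
    - [[0,0,-1,0,20],[0,0,-1,0,20]]

```text
time: 12.85
tool_pos: [0.4857, 0.0225, 0.0286]
ee_rot: [3.141, 0.001, 3.021]
wrist_force: [-0.1, 0.9, -2.5]
width: 0.0449
```

Call:
step_arm:
  plan:
    - [[0,0,-1,0,20],[0,0,-2,0,20],[0,0,-2,0,20]]

```text
time: 13.1
tool_pos: [0.4857, 0.0226, 0.0269]
ee_rot: [3.141, 0.002, 3.021]
wrist_force: [-0.8, -0.1, 2.5]
width: 0.0448
```

Call:
step_arm:
  plan:
    - [[0,0,-1,0,20],[0,0,-1,0,20]]

```text
time: 13.27
tool_pos: [0.4858, 0.0226, 0.0269]
ee_rot: [3.141, 0.002, 3.021]
wrist_force: [-3.8, -0.0, 6.6]
width: 0.0445
```

Contact with the bed (6.6 N). Release, rise and go above the handle.

Call:
step_arm:
  plan:
    - [[0,0,0,0,70],[0,0,0,0,70],[0,0,0,0,70],[0,0,0,0,70],[0,0,0,0,70],[0,0,30,0,70],[0,0,65,0,45],[0,0,100,0,45]]

```text
time: 13.93
tool_pos: [0.484, 0.0227, 0.1249]
ee_rot: [-3.142, -0.003, 3.021]
wrist_force: [-0.2, -0.2, -0.1]
width: 0.0557
```

Call:
step_arm:
  plan:
    - [[6,28,20,0.1,45],[12,56,25,0.2,45],[18,84,25,0.3,45],[24,112,25,0.3,45],[30,140,25,0.3,45],[36,168,25,0.3,45],[42,196,25,0.3,45],[49,220,25,0.3,45]]

```text
time: 14.6
tool_pos: [0.534, 0.2445, 0.1496]
ee_rot: [3.141, -0.0, -2.961]
wrist_force: [1.0, -0.2, 0.7]
width: 0.0423
```

Call:
step_arm:
  plan:
    - [[0,0,0,0,45],[0,0,0,0,45],[0,0,0,0,45]]

```text
time: 14.85
tool_pos: [0.5339, 0.242, 0.1495]
ee_rot: [-3.141, -0.001, -2.962]
wrist_force: [-0.6, -0.6, -0.3]
width: 0.042
```

```bash
cat > red.py <<'E'
from h import *;from bench import robot,cams
def red(s):
    h=cv2.cvtColor(s['frame'],cv2.COLOR_RGB2HSV)
    m=((h[...,0]<7)|(h[...,0]>173))&(h[...,1]>150)&(h[...,2]>50)
    return [(a,c,cv2.boxPoints(cv2.minAreaRect(np.argwhere(mm)[:,::-1].astype(np.float32)))) for a,c,mm in blobs(m,40)]
E
python3 - <<'E'
from red import *;import pickle
o=robot.get_obs();s=cams.snapshot('wrist');t=cams.snapshot('scene');p=cams.snapshot('top');pickle.dump((o,s,t,p),open('w7.pkl','wb'))
print(o['time'],o['tool_pos'],o['ee_rot'],o['width'],o['wrist_force'])
for n,q in(('w',s),('s',t),('t',p)):
  for a,c,b in red(q):print(n,a,c,b.round(0).tolist(),[onz(q,b,z,o).round(3)[:,:2].tolist() for z in(.135,)])
E
```

```text
14.85 [0.53390647 0.24195227 0.14949662] [-3.14089945e+00 -1.03022177e-03 -2.96243442e+00] 0.04204548320495007 [-0.63329941 -0.5697978  -0.32344695]
w 1658 [444.9  20.4] [[399.0, 1.0], [415.0, -20.0], [483.0, 31.0], [467.0, 52.0]] [[[0.363, 0.314], [0.346, 0.322], [0.367, 0.381], [0.384, 0.373]]]
w 2068 [255.2 198.2] [[241.0, 245.0], [247.0, 150.0], [270.0, 152.0], [264.0, 247.0]] [[[0.56, 0.236], [0.485, 0.228], [0.483, 0.245], [0.558, 0.255]]]
s 157 [403.  201.2] [[391.0, 199.0], [394.0, 193.0], [414.0, 203.0], [411.0, 209.0]] [[[0.402, 0.361], [0.378, 0.368], [0.397, 0.424], [0.42, 0.416]]]
s 156 [340.7 227.1] [[337.0, 215.0], [344.0, 215.0], [344.0, 239.0], [337.0, 239.0]] [[[0.481, 0.228], [0.477, 0.245], [0.545, 0.255], [0.549, 0.237]]]
s 395 [118.3 341.1] [[92.0, 334.0], [119.0, 316.0], [137.0, 342.0], [110.0, 360.0]] [[[0.919, -0.266], [0.861, -0.219], [0.908, -0.159], [0.963, -0.205]]]
t 50 [309.3  69.7] [[297.0, 68.0], [304.0, 57.0], [323.0, 68.0], [316.0, 79.0]] [[[0.858, -0.194], [0.896, -0.217], [0.855, -0.277], [0.818, -0.254]]]
t 60 [161.3 171.4] [[157.0, 162.0], [160.0, 161.0], [165.0, 179.0], [161.0, 179.0]] [[[0.548, 0.257], [0.551, 0.246], [0.494, 0.231], [0.491, 0.242]]]
t 283 [122.6 243.1] [[102.0, 239.0], [105.0, 233.0], [142.0, 247.0], [139.0, 253.0]] [[[0.31, 0.414], [0.331, 0.408], [0.287, 0.296], [0.267, 0.303]]]
```

Handle centre line passes under the TCP (px 254 vs 253); hinge ≈ (0.464,0.234), axis ≈ (0.5155,0.241). Descend and pinch.

Call:
step_arm:
  plan:
    - [[0,1,-20,-0.03,45],[0,1,-40,-0.03,45],[0,1,-55,-0.03,45],[0,1,-63,-0.03,45],[0,1,-65,-0.03,45],[0,1,-65,-0.03,0],[0,1,-65,-0.03,0],[0,1,-65,-0.03,0]]

```text
time: 15.67
tool_pos: [0.5351, 0.2437, 0.0866]
ee_rot: [3.141, 0.003, -2.993]
wrist_force: [1.2, 0.0, 0.0]
width: 0.0255
```

Call:
step_arm:
  plan:
    - [[0,0,0,0,0],[0,0,0,0,0],[0,0,0,0,0],[0,0,0,0,0]]

```text
time: 16.0
tool_pos: [0.5354, 0.2428, 0.086]
ee_rot: [-3.14, 0.003, -2.993]
wrist_force: [2.6, -3.7, 2.9]
width: 0.0175
```

Call:
step_arm:
  plan:
    - [[-1,0,7,0,0],[-2,0,14,0,0],[-4,-1,21,0,0],[-7,-1,28,0,0],[-10,-1,34,0,0],[-14,-2,40,0,0],[-19,-3,45,0,0],[-24,-3,50,0,0]]

```text
time: 16.67
tool_pos: [0.5083, 0.2396, 0.1333]
ee_rot: [-3.14, -0.004, -2.993]
wrist_force: [-0.6, -4.8, -12.4]
width: 0.0173
```

```bash
python3 - <<'E'
from red import *
o=robot.get_obs();t=cams.snapshot('scene');p=cams.snapshot('top')
print(o['time'],o['tool_pos'],o['width'],o['wrist_force'])
for n,q in(('s',t),('t',p)):
  for a,c,b in red(q):
    if 140<c[0]<370 and 120<c[1]<270: print(n,a,c,b.round(0).tolist())
H=np.array([.464,.234,.132]);d=np.array([.99,.14,0]);
for f in(.4,.6,.85,1.1,1.57):print(f,*[proj(q,[H+r*(d*np.cos(f)+np.array([0,0,np.sin(f)])) for r in(.018,.088)]).round(0).tolist() for q in(t,p)])
E
```

```text
16.6667 [0.50834315 0.23962911 0.13333945] 0.017319306162052975 [ -0.61760372  -4.77775628 -12.36149797]
s 50 [344.3 216.3] [[340.0, 219.0], [343.0, 211.0], [349.0, 213.0], [347.0, 221.0]]
0.4 [[341.0, 215.0], [342.0, 232.0]] [[163.0, 183.0], [159.0, 160.0]]
0.6 [[341.0, 214.0], [343.0, 226.0]] [[163.0, 183.0], [158.0, 162.0]]
0.85 [[341.0, 212.0], [345.0, 218.0]] [[163.0, 184.0], [158.0, 165.0]]
1.1 [[341.0, 210.0], [345.0, 209.0]] [[163.0, 185.0], [157.0, 170.0]]
1.57 [[341.0, 207.0], [346.0, 193.0]] [[163.0, 187.0], [159.0, 183.0]]
```

Call:
step_arm:
  plan:
    - [[-6,-1,4,0,0],[-12,-2,8,0,0],[-18,-2,12,0,0],[-24,-3,14,0,0],[-31,-4,16,0,0],[-38,-5,17,0,0],[-47,-6,18,0,0],[-47,-6,18,0,0]]

```text
time: 17.43
tool_pos: [0.4617, 0.2336, 0.1546]
ee_rot: [-3.14, 0.0, -2.992]
wrist_force: [-2.7, -5.7, -4.3]
width: 0.0133
```

Call:
step_arm:
  plan:
    - [[-2,0,0,0,0],[-4,0,0,0,0],[-4,0,0,0,0]]

```text
time: 17.68
tool_pos: [0.4589, 0.2366, 0.1562]
ee_rot: [3.137, 0.004, -2.991]
wrist_force: [-2.5, -0.0, 0.2]
width: 0.0004
```

```bash
python3 - <<'E'
from red import *;import pickle
o=robot.get_obs();t=cams.snapshot('scene');p=cams.snapshot('top');pickle.dump((o,t,p),open('w8.pkl','wb'))
print(o['time'],o['tool_pos'],o['width'],o['wrist_force'],o['wrist_torque'])
a=cv2.resize(t['frame'][170:270,210:370],(800,500),interpolation=cv2.INTER_CUBIC)
cv2.imwrite('pics/w8.png',cv2.convertScaleAbs(a[:,:,::-1],alpha=1.2))
E
```

```text
17.6833 [0.45893077 0.23660506 0.15621918] 0.00043731545668454253 [-2.52903102 -0.02108709  0.19881278] [ 0.02764198  0.49396773 -0.00574217]
```

View pics/w8.png

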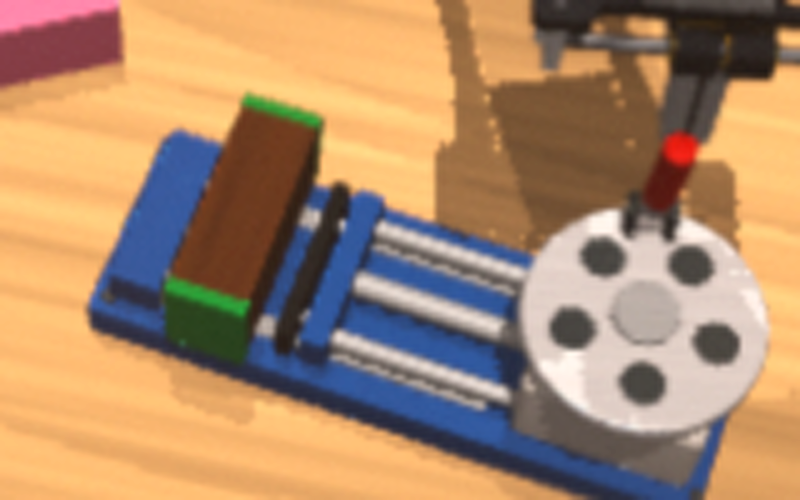

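Last picture (11 of 12): blank sits square between the jaws. The handle has risen but leans at ~1.35 rad (tip px 682,148), and the pads slid off it outward. I'll go over to its inner side and push it to the stop.

Call:
step_arm:
  plan:
    - [[0,0,25,0,0],[0,0,50,0,0],[0,0,70,0,0],[25,4,70,0,0],[50,7,70,0,0],[75,7,70,0,0],[75,7,70,0,0],[75,7,70,0,0]]

```text
time: 18.45
tool_pos: [0.5354, 0.2423, 0.2235]
ee_rot: [3.14, 0.002, -2.992]
wrist_force: [0.1, 0.0, -0.1]
width: 0.0001
```

```bash
cat >> red.py <<'E'
def handle():
    "outline extremes of the handle in wrist and top; triangulate"
    o=robot.get_obs();s=cams.snapshot('wrist');p=cams.snapshot('top');t=cams.snapshot('scene')
    print(o['time'],o['tool_pos'].round(4),o['width'],o['wrist_force'].round(1))
    for n,q in(('w',s),('t',p),('s',t)):
        for a,c,b in red(q):
            if n=='w' or (140<c[0]<370 and 120<c[1]<270): print(n,a,c,b.round(0).tolist())
    return o,s,p,t
E
python3 - <<'E'
from red import *;import pickle
x=handle();pickle.dump(x,open('w9.pkl','wb'));o,s,p,t=x
H=np.array([.464,.234,.132]);d=np.array([.99,.14,0])
for f in(1.1,1.3,1.57):print(f,*[proj(q,[H+r*(d*np.cos(f)+np.array([0,0,np.sin(f)])) for r in(.018,.088)],o).round(0).tolist() for q in(s,p,t)])
E
```

```text
18.45 [0.5354 0.2423 0.2235] 0.00014970194571231051 [ 0.1  0.  -0.1]
w 1637 [398.9  22.2] [[350.0, 1.0], [362.0, -17.0], [441.0, 37.0], [429.0, 55.0]]
w 740 [256.2 139.4] [[241.0, 121.0], [265.0, 118.0], [269.0, 157.0], [245.0, 160.0]]
s 49 [342.1 205.5] [[339.0, 211.0], [341.0, 197.0], [345.0, 198.0], [343.0, 212.0]]
1.1 [[256.0, 130.0], [256.0, 176.0]] [[163.0, 185.0], [157.0, 170.0]] [[341.0, 210.0], [345.0, 209.0]]
1.3 [[256.0, 126.0], [257.0, 155.0]] [[163.0, 186.0], [158.0, 175.0]] [[341.0, 209.0], [346.0, 202.0]]
1.57 [[256.0, 121.0], [257.0, 121.0]] [[163.0, 187.0], [159.0, 183.0]] [[341.0, 207.0], [346.0, 193.0]]
```

Call:
step_arm:
  plan:
    - [[-5,0,-30,0,0],[-10,0,-60,0,0],[-12,0,-76,0,0],[-20,-1,-76,0,0],[-28,-2,-76,0,0],[-36,-4,-76,0,0],[-44,-5,-76,0,0],[-50,-6,-76,0,0]]

```text
time: 19.27
tool_pos: [0.4851, 0.2362, 0.1502]
ee_rot: [3.14, 0.007, -2.992]
wrist_force: [2.4, 0.5, 2.7]
width: 0.0005
```

Call:
step_arm:
  plan:
    - [[-2,0,0,0,0],[-4,0,0,0,0],[-6,-1,0,0,0],[-6,-1,0,0,0]]

```text
time: 19.6
tool_pos: [0.4835, 0.2359, 0.1503]
ee_rot: [3.139, 0.015, -2.993]
wrist_force: [9.8, 3.2, 2.7]
width: 0.0003
```

Pushing with 9.8 N the finger stalled at x = 0.4835, so the handle is hard on its stop, with its centre at ≈ (0.4665, 0.235). Rise, open, and come down straddling it.

Call:
step_arm:
  plan:
    - [[10,0,0,0,45],[10,0,30,0,45],[10,0,65,0,45],[0,0,65,0,45],[-13,0,65,0,45],[-13,0,65,0,45],[-13,0,65,0,45],[-13,0,65,0,45]]

```text
time: 20.27
tool_pos: [0.465, 0.2343, 0.2111]
ee_rot: [-3.141, -0.001, -2.992]
wrist_force: [-0.5, -0.9, -0.7]
width: 0.0421
```

```bash
python3 - <<'E'
from red import *;import pickle
x=handle();pickle.dump(x,open('w10.pkl','wb'));o,s,p,t=x
H=np.array([.4665,.235,.132]);print(proj(s,[H+[0,0,.018],H+[0,0,.088]],o),proj(t,[H+[0,0,.088]]))
E
```

```text
20.2667 [0.465  0.2343 0.2111] 0.042084615002990766 [-0.5 -0.9 -0.7]
w 1950 [390.6  72.7] [[345.0, 54.0], [357.0, 37.0], [439.0, 93.0], [427.0, 111.0]]
w 772 [253.5 216.9] [[242.0, 195.0], [264.0, 195.0], [264.0, 237.0], [242.0, 237.0]]
s 115 [343.7 200.8] [[337.0, 209.0], [344.0, 191.0], [350.0, 193.0], [343.0, 211.0]]
[[254.19777207 202.57542919]
 [254.00092293 227.8425826 ]] [[346.20915363 193.47766675]]
```

Handle upright: it projects at rows 195–237, column 253.5, as predicted. Lower and grip.

Call:
step_arm:
  plan:
    - [[1,1,-30,0,45],[1,1,-60,0,45],[1,1,-74,0,45],[1,1,-74,0,0],[1,1,-74,0,0],[1,1,-74,0,0],[1,1,-74,0,0],[1,1,-74,0,0]]

```text
time: 21.08
tool_pos: [0.4675, 0.2348, 0.1398]
ee_rot: [-3.14, 0.003, -2.993]
wrist_force: [0.9, -3.4, 2.3]
width: 0.0177
```

Call:
step_arm:
  plan:
    - [[0,0,0,0,0],[0,0,0,0,0],[0,0,0,0,0]]

```text
time: 21.33
tool_pos: [0.4675, 0.2348, 0.1398]
ee_rot: [-3.14, 0.004, -2.993]
wrist_force: [2.1, -4.6, 6.8]
width: 0.0176
```

```bash
cat > arc.py <<'E'
import sys,numpy as np
# centre C, start angle a0 (from axis), radius r, step per row
cx,cy,r,a0,st=map(float,sys.argv[1:6])
for k in range(7):
    a=a0-st*8*k; P0=np.array([np.cos(a),np.sin(a)])*r*1e3
    print(round(a,2),[[int(v) for v in (np.array([np.cos(a-st*j),np.sin(a-st*j)])*r*1e3-P0).round()]+[round(-st*j,2)] for j in range(1,9)])
E
python3 arc.py .518 .2405 .052 3.26 .11; python3 -c "
from bench import robot
o=robot.get_obs();print(o['tool_pos'],o['width'],o['joint_positions'])"
```

```text
3.26 [[0, 6, -0.11], [0, 11, -0.22], [1, 17, -0.33], [2, 23, -0.44], [4, 28, -0.55], [7, 33, -0.66], [10, 38, -0.77], [14, 42, -0.88]]
2.38 [[4, 4, -0.11], [9, 7, -0.22], [14, 10, -0.33], [19, 13, -0.44], [24, 14, -0.55], [30, 16, -0.66], [36, 16, -0.77], [41, 16, -0.88]]
1.5 [[6, -1, -0.11], [11, -2, -0.22], [17, -4, -0.33], [22, -7, -0.44], [27, -10, -0.55], [31, -13, -0.66], [35, -17, -0.77], [39, -22, -0.88]]
0.62 [[3, -5, -0.11], [6, -10, -0.22], [8, -15, -0.33], [9, -21, -0.44], [10, -27, -0.55], [10, -32, -0.66], [9, -38, -0.77], [8, -44, -0.88]]
-0.26 [[-2, -5, -0.11], [-4, -11, -0.22], [-7, -16, -0.33], [-10, -20, -0.44], [-14, -24, -0.55], [-19, -28, -0.66], [-23, -31, -0.77], [-29, -34, -0.88]]
-1.14 [[-5, -2, -0.11], [-11, -4, -0.22], [-16, -4, -0.33], [-22, -5, -0.44], [-28, -4, -0.55], [-34, -3, -0.66], [-39, -2, -0.77], [-44, 0, -0.88]]
-2.02 [[-5, 3, -0.11], [-10, 6, -0.22], [-14, 10, -0.33], [-18, 14, -0.44], [-21, 19, -0.55], [-24, 24, -0.66], [-26, 29, -0.77], [-28, 34, -0.88]]
[0.46750854 0.23483538 0.13976746] 0.017603702203182445 [ 0.35858756  0.03165633  1.48275863 -0.00199322  1.62384757 -1.36076155]
```

Call:
step_arm:
  plan:
    - [[0,6,0,-0.11,0],[0,11,0,-0.22,0],[1,17,0,-0.33,0],[2,23,0,-0.44,0],[4,28,0,-0.55,0],[7,33,0,-0.66,0],[10,38,0,-0.77,0],[14,42,0,-0.88,0]]

```text
time: 22.0
tool_pos: [0.4808, 0.2749, 0.1397]
ee_rot: [-3.139, 0.005, 2.404]
wrist_force: [-0.5, -9.1, 8.4]
width: 0.0178
```

Call:
step_arm:
  plan:
    - [[4,4,0,-0.11,0],[9,7,0,-0.22,0],[14,10,0,-0.33,0],[19,13,0,-0.44,0],[24,14,0,-0.55,0],[30,16,0,-0.66,0],[36,16,0,-0.77,0],[41,16,0,-0.88,0]]

```text
time: 22.67
tool_pos: [0.519, 0.2911, 0.1397]
ee_rot: [-3.137, 0.005, 1.525]
wrist_force: [-7.5, -8.7, 9.3]
width: 0.0173
```

Call:
step_arm:
  plan:
    - [[6,-1,0,-0.11,0],[11,-2,0,-0.22,0],[17,-4,0,-0.33,0],[22,-7,0,-0.44,0],[27,-10,0,-0.55,0],[31,-13,0,-0.66,0],[35,-17,0,-0.77,0],[39,-22,0,-0.88,0]]

```text
time: 23.33
tool_pos: [0.556, 0.2741, 0.1397]
ee_rot: [-3.134, 0.003, 0.648]
wrist_force: [-9.7, 2.1, 9.1]
width: 0.0176
```

```bash
python3 - <<'E'
from red import *;import pickle
x=handle();pickle.dump(x,open('w11.pkl','wb'));print(x[0]['joint_positions'].round(2),x[0]['ee_rot'])
E
```

```text
23.3333 [0.556  0.2741 0.1397] 0.017560856723767157 [-9.7  2.1  9.1]
w 1884 [252.9 252.9] [[231.0, 217.0], [265.0, 214.0], [271.0, 285.0], [237.0, 288.0]]
w 1500 [ 59.2 272.7] [[26.0, 249.0], [42.0, 235.0], [94.0, 300.0], [78.0, 313.0]]
s 48 [354.9 240.1] [[349.0, 244.0], [358.0, 233.0], [361.0, 236.0], [353.0, 247.0]]
[0.36 0.25 1.23 0.01 1.66 1.29] [-3.1336436   0.00327297  0.64828656]
```

Call:
step_arm:
  plan:
    - [[3,-5,0,-0.11,0],[6,-10,0,-0.22,0],[8,-15,0,-0.33,0],[9,-21,0,-0.44,0],[10,-27,0,-0.55,0],[10,-32,0,-0.66,0],[9,-38,0,-0.77,0],[8,-44,0,-0.88,0]]

```text
time: 24.15
tool_pos: [0.5683, 0.2333, 0.1398]
ee_rot: [-3.13, -0.0, -0.231]
wrist_force: [0.6, 7.9, 4.2]
width: 0.0173
```

Call:
step_arm:
  plan:
    - [[0,0,0,0,45],[0,0,0,0,45],[0,0,0,0,45],[0,0,0,0,45],[0,0,25,0,45],[0,0,50,0,45],[0,0,70,0,45],[0,0,70,0.12,45]]

```text
time: 24.82
tool_pos: [0.5702, 0.2281, 0.2132]
ee_rot: [-3.138, -0.008, -0.107]
wrist_force: [0.5, -0.3, 0.4]
width: 0.0422
```

```bash
python3 - <<'E'
from red import *;import pickle
x=handle();pickle.dump(x,open('w12.pkl','wb'));o,s,p,t=x
a=-.26
for f in(1.3,1.57):
    rr=.052-.088*np.cos(f);print(f,proj(s,[[.518+rr*np.cos(a),.2405+rr*np.sin(a),.132+.088*np.sin(f)]],o),proj(t,[[.518+rr*np.cos(a),.2405+rr*np.sin(a),.132+.088*np.sin(f)]]))
f=t['frame'][170:270,210:370];h=cv2.cvtColor(t['frame'],cv2.COLOR_RGB2HSV)
print(o['ee_rot'],o['joint_positions'][5])
E
```

```text
24.8167 [0.5702 0.2281 0.2132] 0.04215601751882428 [ 0.5 -0.3  0.4]
w 794 [250.1 216.5] [[239.0, 195.0], [261.0, 195.0], [261.0, 237.0], [239.0, 237.0]]
w 306 [202.9 354.3] [[191.0, 359.0], [194.0, 344.0], [215.0, 349.0], [212.0, 364.0]]
s 121 [337.1 236.5] [[331.0, 245.0], [337.0, 227.0], [343.0, 229.0], [337.0, 247.0]]
1.3 [[251.96587976 256.35533436]] [[340.81155974 222.02347745]]
1.57 [[256.87770704 228.44445539]] [[337.10832815 229.27876446]]
[-3.1384815  -0.00759177 -0.10677168] 1.9658836472199244
```

Handle still upright. Turn the wrist back by π (regrasp).

Call:
step_arm:
  plan:
    - [[0,0,0,0.12,45],[0,0,0,0.24,45],[0,0,0,0.36,45],[0,0,0,0.48,45],[0,0,0,0.6,45],[0,0,0,0.72,45],[0,0,0,0.84,45],[0,0,0,0.96,45]]

```text
time: 25.63
tool_pos: [0.5673, 0.2273, 0.2058]
ee_rot: [-3.14, 0.003, 0.854]
wrist_force: [0.6, 0.7, -0.3]
width: 0.0426
```

Call:
step_arm:
  plan:
    - [[0,0,0,0.12,45],[0,0,0,0.24,45],[0,0,0,0.36,45],[0,0,0,0.48,45],[0,0,0,0.6,45],[0,0,0,0.72,45],[0,0,0,0.84,45],[0,0,0,0.96,45]]

```text
time: 26.3
tool_pos: [0.5674, 0.2273, 0.2058]
ee_rot: [-3.138, 0.0, 1.814]
wrist_force: [0.4, -0.2, 0.6]
width: 0.0423
```

Call:
step_arm:
  plan:
    - [[0,0,0,0.12,45],[0,0,0,0.24,45],[0,0,0,0.36,45],[0,0,0,0.48,45],[0,0,0,0.6,45],[0,0,0,0.72,45],[-1,3,0,0.84,45],[-1,3,0,0.96,45]]

```text
time: 26.97
tool_pos: [0.5662, 0.2306, 0.2058]
ee_rot: [-3.14, -0.003, 2.774]
wrist_force: [-0.9, -0.9, 1.0]
width: 0.0423
```

Call:
step_arm:
  plan:
    - [[0,0,0,0.11,45],[0,0,-30,0.11,45],[0,0,-60,0.11,45],[0,0,-71,0.11,45],[0,0,-71,0.11,0],[0,0,-71,0.11,0],[0,0,-71,0.11,0],[0,0,-71,0.11,0]]

```text
time: 27.63
tool_pos: [0.5684, 0.231, 0.1393]
ee_rot: [3.139, 0.003, 2.88]
wrist_force: [0.8, 2.7, -1.0]
width: 0.0191
```

Call:
step_arm:
  plan:
    - [[0,0,0,0,0],[0,0,0,0,0],[0,0,0,0,0]]

```text
time: 27.88
tool_pos: [0.5686, 0.2316, 0.1392]
ee_rot: [3.138, 0.004, 2.881]
wrist_force: [2.0, 2.3, 3.3]
width: 0.0173
```

```bash
python3 arc.py .518 .2405 .052 -0.18 .11
```

```text
-0.18 [[-1, -6, -0.11], [-3, -11, -0.22], [-6, -16, -0.33], [-9, -21, -0.44], [-12, -25, -0.55], [-16, -29, -0.66], [-21, -33, -0.77], [-26, -36, -0.88]]
-1.06 [[-5, -3, -0.11], [-11, -4, -0.22], [-16, -6, -0.33], [-22, -7, -0.44], [-27, -7, -0.55], [-33, -6, -0.66], [-39, -5, -0.77], [-44, -3, -0.88]]
-1.94 [[-5, 2, -0.11], [-10, 5, -0.22], [-15, 9, -0.33], [-19, 13, -0.44], [-23, 17, -0.55], [-26, 22, -0.66], [-28, 27, -0.77], [-31, 32, -0.88]]
-2.82 [[-2, 6, -0.11], [-2, 11, -0.22], [-3, 17, -0.33], [-2, 23, -0.44], [-1, 28, -0.55], [0, 34, -0.66], [2, 39, -0.77], [5, 44, -0.88]]
-3.7 [[3, 5, -0.11], [7, 9, -0.22], [11, 13, -0.33], [16, 16, -0.44], [21, 19, -0.55], [26, 21, -0.66], [32, 23, -0.77], [37, 24, -0.88]]
-4.58 [[6, 0, -0.11], [11, 0, -0.22], [17, -1, -0.33], [23, -2, -0.44], [28, -4, -0.55], [33, -7, -0.66], [38, -10, -0.77], [42, -13, -0.88]]
-5.46 [[4, -4, -0.11], [7, -9, -0.22], [10, -14, -0.33], [13, -19, -0.44], [15, -24, -0.55], [16, -30, -0.66], [17, -35, -0.77], [17, -41, -0.88]]
```

Call:
step_arm:
  plan:
    - [[-1,-6,0,-0.11,0],[-3,-11,0,-0.22,0],[-6,-16,0,-0.33,0],[-9,-21,0,-0.44,0],[-12,-25,0,-0.55,0],[-16,-29,0,-0.66,0],[-21,-33,0,-0.77,0],[-26,-36,0,-0.88,0]]

```text
time: 28.55
tool_pos: [0.5446, 0.1962, 0.1392]
ee_rot: [3.131, 0.0, 1.996]
wrist_force: [6.3, 5.0, 2.3]
width: 0.0176
```

Call:
step_arm:
  plan:
    - [[-5,-3,0,-0.11,0],[-11,-4,0,-0.22,0],[-16,-6,0,-0.33,0],[-22,-7,0,-0.44,0],[-27,-7,0,-0.55,0],[-33,-6,0,-0.66,0],[-39,-5,0,-0.77,0],[-44,-3,0,-0.88,0]]

```text
time: 29.22
tool_pos: [0.5013, 0.1914, 0.1392]
ee_rot: [3.132, -0.005, 1.114]
wrist_force: [7.5, 1.5, 1.9]
width: 0.0177
```

```bash
cat > gap.py <<'E'
from red import *
o,s,p,t=handle()
# profile along vise y at bed/jaw height on a few x offsets, from top and scene: print black pad / blank colours
u=np.array([.1197,.9928]);x=np.array([.9928,-.1197]);seat=np.array([.484,-.005])
for n,q in(('t',p),('s',t)):
    for xo in(-.03,.03) if n=='t' else (.02,.04):
        pts=[np.r_[seat+x*xo+u*y,.058] for y in np.arange(.03,.11,.003)]
        px=proj(q,pts);v=[int(q['frame'][int(round(b)),int(round(a))].max()) for a,b in px];print(n,xo,v)
print(o['joint_positions'][5],o['ee_rot'][2])
E
python3 gap.py
```

```text
29.2167 [0.5013 0.1914 0.1392] 0.017713391942392163 [7.5 1.5 1.9]
w 2682 [ 18.8 103.8] [[-5.0, 46.0], [19.0, 41.0], [42.0, 159.0], [18.0, 164.0]]
w 1881 [255.7 255.6] [[240.0, 218.0], [272.0, 218.0], [272.0, 289.0], [240.0, 289.0]]
t -0.03 [56, 60, 58, 51, 29, 29, 12, 39, 59, 61, 99, 94, 97, 90, 66, 82, 82, 84, 87, 93, 93, 88, 75, 81, 80, 82, 83]
t 0.03 [57, 56, 56, 50, 21, 21, 14, 40, 66, 62, 96, 95, 96, 85, 53, 71, 71, 71, 72, 65, 59, 78, 74, 71, 73, 72, 72]
s 0.02 [87, 90, 70, 46, 42, 39, 40, 39, 33, 50, 116, 129, 129, 130, 123, 63, 59, 90, 64, 61, 97, 97, 68, 65, 62, 64, 59]
s 0.04 [78, 77, 87, 48, 41, 39, 40, 42, 44, 80, 123, 130, 130, 130, 100, 87, 157, 149, 131, 157, 147, 129, 157, 148, 129, 156, 151]
0.7171648133525492 1.1143264010848435
```

Call:
step_arm:
  plan:
    - [[-5,2,0,-0.11,0],[-10,5,0,-0.22,0],[-15,9,0,-0.33,0],[-19,13,0,-0.44,0],[-23,17,0,-0.55,0],[-26,22,0,-0.66,0],[-28,27,0,-0.77,0],[-31,32,0,-0.88,0]]

```text
time: 30.03
tool_pos: [0.4705, 0.22, 0.1392]
ee_rot: [3.133, -0.009, 0.232]
wrist_force: [10.2, -6.7, 3.3]
width: 0.0174
```

Call:
step_arm:
  plan:
    - [[-1,6,0,-0.11,0],[-1,11,0,-0.22,0],[-1,17,0,-0.33,0],[0,23,0,-0.44,0]]

```text
time: 30.37
tool_pos: [0.4668, 0.2411, 0.1391]
ee_rot: [3.132, -0.004, -0.208]
wrist_force: [-2.1, -11.8, 8.9]
width: 0.0176
```

```bash
python3 gap.py
```

```text
30.3667 [0.4668 0.2411 0.1391] 0.017561695934008976 [ -2.1 -11.8   8.9]
w 1889 [256.1 255.4] [[240.0, 218.0], [272.0, 218.0], [272.0, 289.0], [240.0, 289.0]]
s 120 [347.  201.3] [[341.0, 209.0], [347.0, 191.0], [353.0, 193.0], [347.0, 211.0]]
t -0.03 [57, 57, 56, 47, 14, 14, 13, 26, 67, 96, 95, 97, 95, 87, 87, 77, 77, 85, 87, 92, 94, 90, 77, 80, 83, 82, 84]
t 0.03 [56, 57, 57, 50, 12, 12, 11, 48, 93, 96, 97, 89, 67, 74, 71, 73, 73, 72, 72, 68, 59, 79, 73, 72, 72, 72, 72]
s 0.02 [92, 91, 55, 45, 43, 42, 43, 41, 117, 131, 132, 132, 130, 94, 67, 96, 97, 97, 67, 64, 100, 100, 71, 67, 64, 67, 99]
s 0.04 [80, 79, 64, 46, 43, 42, 44, 42, 81, 126, 132, 135, 121, 76, 149, 126, 160, 151, 134, 160, 152, 133, 161, 151, 133, 160, 154]
2.1550473232911718 -0.20817185233372948
```

Call:
step_arm:
  plan:
    - [[0,6,0,-0.08,0],[1,12,0,-0.16,0],[3,17,0,-0.24,0],[5,22,0,-0.3,0]]

```text
time: 30.85
tool_pos: [0.4705, 0.2597, 0.139]
ee_rot: [3.125, -0.007, -0.508]
wrist_force: [-4.2, -20.5, 12.1]
width: 0.0177
```

Call:
step_arm:
  plan:
    - [[2,4,0,0,0],[4,8,0,0,0],[4,8,0,0,0]]

```text
time: 31.1
tool_pos: [0.4735, 0.2658, 0.139]
ee_rot: [3.121, -0.006, -0.505]
wrist_force: [-7.1, -22.6, 13.3]
width: 0.0175
```

Call:
step_arm:
  plan:
    - [[2,4,0,0,0],[4,7,0,0,0],[7,11,0,0,0],[7,11,0,0,0]]

```text
time: 31.43
tool_pos: [0.4785, 0.2733, 0.1389]
ee_rot: [3.112, -0.005, -0.506]
wrist_force: [-11.9, -29.1, 16.3]
width: 0.0175
```

```bash
python3 gap.py
```

```text
31.4333 [0.4785 0.2733 0.1389] 0.01753056280802692 [-11.9 -29.1  16.3]
w 1719 [258.2 255.2] [[245.0, 218.0], [272.0, 218.0], [272.0, 290.0], [245.0, 290.0]]
w 728 [251.8 342.6] [[227.0, 336.0], [281.0, 336.0], [281.0, 352.0], [227.0, 352.0]]
s 121 [358.8 207.4] [[351.0, 215.0], [360.0, 197.0], [366.0, 200.0], [357.0, 218.0]]
t -0.03 [59, 56, 57, 46, 16, 16, 13, 53, 99, 98, 99, 93, 68, 87, 87, 80, 80, 84, 90, 93, 93, 91, 77, 81, 81, 82, 83]
t 0.03 [55, 57, 59, 47, 11, 11, 19, 55, 96, 98, 99, 95, 75, 76, 72, 73, 73, 72, 74, 66, 60, 80, 75, 73, 73, 72, 72]
s 0.02 [93, 93, 56, 45, 41, 44, 44, 65, 133, 136, 136, 131, 103, 59, 98, 102, 97, 97, 70, 65, 102, 101, 71, 69, 64, 69, 101]
s 0.04 [90, 78, 63, 47, 46, 43, 45, 45, 126, 135, 136, 137, 82, 84, 156, 137, 164, 156, 136, 164, 155, 136, 163, 155, 135, 163, 154]
2.5069522573623524 -0.5063227390470262
```

Call:
step_arm:
  plan:
    - [[2,3,0,0.05,0],[4,6,0,0.1,0],[6,9,0,0.1,0],[6,9,0,0.1,0],[6,9,0,0.1,0]]

```text
time: 32.0
tool_pos: [0.4832, 0.2786, 0.1389]
ee_rot: [3.105, -0.002, -0.408]
wrist_force: [-14.9, -36.8, 18.6]
width: 0.0174
```

Call:
step_arm:
  plan:
    - [[2,2,0,0,0],[4,5,0,0,0],[6,7,0,0,0],[6,7,0,0,0],[6,7,0,0,0]]

```text
time: 32.42
tool_pos: [0.4876, 0.2825, 0.1388]
ee_rot: [3.098, -0.001, -0.41]
wrist_force: [-19.2, -43.9, 21.3]
width: 0.018
```

```bash
python3 - <<'E'
from red import *;import pickle
x=handle();pickle.dump(x,open('w13.pkl','wb'));o,s,p,t=x
print(o['joint_positions'].round(2),o['wrist_torque'])
a=cv2.resize(s['frame'],(400,300));b=cv2.resize(t['frame'][170:270,215:375],(480,300),interpolation=cv2.INTER_CUBIC);c=cv2.resize(p['frame'][140:215,140:265],(400,240),interpolation=cv2.INTER_CUBIC)
o=np.zeros((540,880,3),np.uint8);o[:300,:400]=a;o[:300,400:]=b;o[300:,:400]=c
cv2.imwrite('pics/w13.png',cv2.convertScaleAbs(cv2.resize(o,(800,491))[:,:,::-1],alpha=1.4))
E
```

```text
32.4167 [0.4876 0.2825 0.1388] 0.017967764133516556 [-19.2 -43.9  21.3]
w 1648 [259.4 256.4] [[245.0, 219.0], [270.0, 218.0], [273.0, 292.0], [249.0, 293.0]]
w 772 [252.4 343.3] [[226.0, 336.0], [280.0, 336.0], [280.0, 352.0], [226.0, 352.0]]
s 107 [361.6 211.6] [[355.0, 218.0], [364.0, 201.0], [370.0, 205.0], [361.0, 221.0]]
[ 0.44  0.15  1.35 -0.03  1.67  2.42] [-8.39224844  4.00072301  0.06093468]
```

View pics/w13.png

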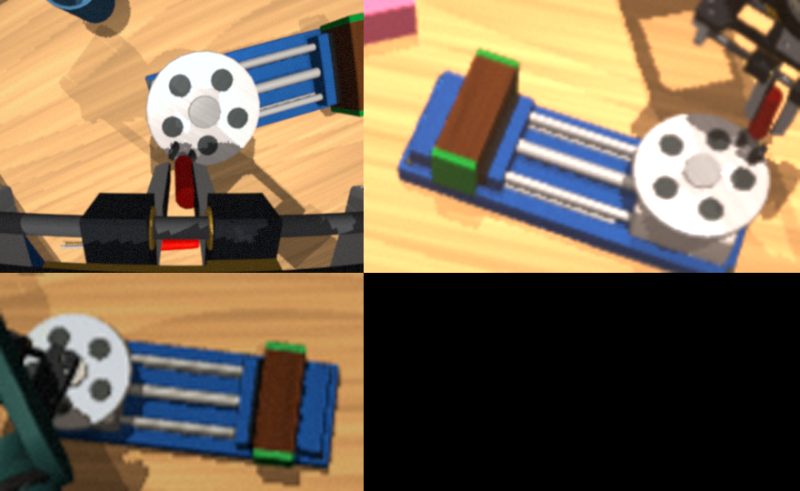

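The blank is gripped between both jaws and the handle stands. To see whether the wheel is truly at its stop (force now 48 N), I'll measure the wheel angle from its five holes.

```bash
cat > wheel.py <<'E'
from red import *
def wheel(s,o,C=(.518,.2405)):
    C=np.array([*C,.112]);f=s['frame'].max(2)
    pc=proj(s,[C],o)[0];best=[]
    g=cv2.medianBlur(f,3);rim=np.median([g[int(b),int(a)] for a,b in proj(s,[C+.058*np.array([np.cos(t),np.sin(t),0]) for t in np.linspace(0,6.2,60)],o) if 0<b<384 and 0<a<512])
    m=np.zeros(g.shape,np.uint8);cv2.fillPoly(m,[proj(s,[C+.052*np.array([np.cos(t),np.sin(t),0]) for t in np.linspace(0,6.2,60)],o).astype(np.int32)],1)
    out=[]
    for a,c,mm in blobs((g<.55*rim)&(m>0),20):
        P=onz(s,[c],.112,o)[0]-C;out.append((int(a),round(float(np.hypot(*P[:2])),4),round(float(np.arctan2(P[1],P[0])),3)))
    return out
E
python3 - <<'E'
from wheel import *;import pickle
for n in('w9','w13'):
    o,s,p,t=pickle.load(open(n+'.pkl','rb'));print(n,'tcp ang',np.arctan2(o['tool_pos'][1]-.2405,o['tool_pos'][0]-.518))
    print(' w',wheel(s,o));print(' s',wheel(t,o))
E
```

```text
w9 tcp ang 0.10396573228135629
 w [(3346, 0.0237, -2.664), (306, 0.0389, 1.378), (299, 0.0388, 0.111)]
 s [(377, 0.0297, -2.803), (49, 0.0395, -1.151), (47, 0.039, 1.389), (47, 0.0387, 0.116)]
w13 tcp ang 2.197973071019969
 w [(709, 0.0391, -0.901), (711, 0.0392, 0.35), (615, 0.0388, -2.151), (642, 0.039, 1.598), (910, 0.0409, 2.96), (372, 0.047, 2.259)]
 s [(125, 0.0428, 2.774), (45, 0.039, -2.164), (51, 0.0396, 1.6), (52, 0.0384, -0.919), (52, 0.0392, 0.371)]
```

Wheel angle from the holes: turned 7.31 rad so far, in agreement with the TCP. Push a bit more and see if it still turns.

Call:
step_arm:
  plan:
    - [[3,2,0,0,0],[6,4,0,0,0],[6,4,0,0,0],[6,4,0,0,0]]

```text
time: 32.9
tool_pos: [0.4916, 0.2852, 0.1388]
ee_rot: [3.093, 0.002, -0.41]
wrist_force: [-23.6, -45.6, 24.4]
width: 0.0179
```

```bash
python3 - <<'E'
from wheel import *
o=robot.get_obs();s=cams.snapshot('wrist');t=cams.snapshot('scene')
print(np.arctan2(o['tool_pos'][1]-.2405,o['tool_pos'][0]-.518),np.hypot(o['tool_pos'][1]-.2405,o['tool_pos'][0]-.518),o['wrist_force'],o['width'],o['joint_positions'][5]);print(wheel(s,o));print(wheel(t,o))
E
```

```text
2.1053722943302664 0.05191547048283374 [-23.57601661 -45.56162305  24.43648933] 0.01787683220294383 2.4247438765650293
[(692, 0.0392, -0.98), (708, 0.0394, 0.263), (612, 0.0388, -2.232), (641, 0.0391, 1.512), (1467, 0.0399, 2.71)]
[(144, 0.0419, 2.755), (45, 0.0392, -2.252), (51, 0.0392, 1.537), (48, 0.0389, -0.996), (51, 0.0388, 0.273)]
```

The force ramp (10→44 N over 0.9 rad) fits the sprung pad, so the wheel is near its end. Keep pushing, more inward, to the firm stop.

Call:
step_arm:
  plan:
    - [[3,1,0,0,0],[6,1,0,0,0],[9,1,0,0,0],[9,1,0,0,0],[9,1,0,0,0]]

```text
time: 33.42
tool_pos: [0.51, 0.2983, 0.1382]
ee_rot: [3.128, -0.006, -0.407]
wrist_force: [0.6, 2.4, 0.2]
width: 0.0047
```

```bash
cat > wq.py <<'E'
from wheel import *
o=robot.get_obs();s=cams.snapshot('wrist');t=cams.snapshot('scene')
a=np.arctan2(o['tool_pos'][1]-.2405,o['tool_pos'][0]-.518);f=o['wrist_force']
print('ang',a,'r',np.hypot(o['tool_pos'][1]-.2405,o['tool_pos'][0]-.518),'Ftan',f[0]*np.sin(a)-f[1]*np.cos(a),'Frad',f[0]*np.cos(a)+f[1]*np.sin(a),f.round(1),o['width'],o['joint_positions'][5]);print([x for x in wheel(s,o) if x[0]<800]);print([x for x in wheel(t,o) if x[0]<80])
E
python3 wq.py
```

```text
ang 1.7080078987824157 r 0.05833702053826766 Ftan 0.8921968545592036 Frad 2.2824028103456993 [0.6 2.4 0.2] 0.004668009979159937 2.4193679215864865
[(686, 0.0388, -0.305), (505, 0.0367, -1.6), (587, 0.0407, 0.915)]
[(50, 0.0387, -1.451), (54, 0.0384, 1.077), (53, 0.0384, -0.188)]
```

Call:
step_arm:
  plan:
    - [[0,0,0,0,40],[0,0,30,0,40],[0,0,60,0,40],[0,0,80,0,40],[0,0,80,0,40],[0,0,80,0,40]]

```text
time: 34.02
tool_pos: [0.5095, 0.3097, 0.2181]
ee_rot: [-3.139, -0.002, -0.398]
wrist_force: [-0.2, -0.1, -1.3]
width: 0.0361
```

```bash
python3 - <<'E'
from wheel import *;import pickle
x=handle();pickle.dump(x,open('w14.pkl','wb'));o,s,p,t=x
print([y for y in wheel(s,o) if y[0]<800]);print([y for y in wheel(t,o) if y[0]<80])
for a in(2.16,1.65,2.9):
  for f in(.8,1.3,1.57):
    q=[[.518+rr*np.cos(a),.2405+rr*np.sin(a),.132+k*np.sin(f)] for k in(.018,.088) for rr in[.052-k*np.cos(f)]];print(a,f,proj(s,q,o).round(0).tolist(),proj(t,q).round(0).tolist(),proj(p,q).round(0).tolist())
E
```

```text
34.0167 [0.5095 0.3097 0.2181] 0.036126384098368755 [-0.2 -0.1 -1.3]
w 895 [341.6 230.2] [[318.0, 215.0], [335.0, 202.0], [365.0, 244.0], [347.0, 256.0]]
s 118 [349.6 202.2] [[344.0, 210.0], [350.0, 192.0], [356.0, 194.0], [350.0, 212.0]]
[(384, 0.0392, -0.181), (376, 0.0394, -1.427), (373, 0.0387, 1.078)]
[(48, 0.0392, -1.42), (59, 0.0392, 1.094), (49, 0.0388, -0.177)]
2.16 0.8 [[295.0, 197.0], [340.0, 161.0]] [[355.0, 222.0], [340.0, 218.0]] [[150.0, 177.0], [161.0, 165.0]]
2.16 1.3 [[291.0, 204.0], [317.0, 208.0]] [[358.0, 220.0], [356.0, 209.0]] [[148.0, 179.0], [149.0, 170.0]]
2.16 1.57 [[288.0, 209.0], [299.0, 235.0]] [[359.0, 219.0], [365.0, 205.0]] [[147.0, 179.0], [141.0, 174.0]]
1.65 0.8 [[282.0, 181.0], [343.0, 166.0]] [[356.0, 229.0], [340.0, 217.0]] [[148.0, 171.0], [161.0, 166.0]]
1.65 1.3 [[275.0, 186.0], [304.0, 194.0]] [[360.0, 228.0], [357.0, 214.0]] [[146.0, 171.0], [147.0, 166.0]]
1.65 1.57 [[270.0, 189.0], [275.0, 209.0]] [[362.0, 229.0], [367.0, 215.0]] [[144.0, 171.0], [139.0, 166.0]]
2.9 0.8 [[324.0, 203.0], [331.0, 160.0]] [[346.0, 214.0], [343.0, 220.0]] [[158.0, 183.0], [159.0, 164.0]]
2.9 1.3 [[326.0, 212.0], [343.0, 214.0]] [[348.0, 211.0], [350.0, 203.0]] [[157.0, 185.0], [154.0, 174.0]]
2.9 1.57 [[326.0, 216.0], [347.0, 244.0]] [[348.0, 210.0], [353.0, 195.0]] [[157.0, 186.0], [152.0, 182.0]]
```

The tool slipped off outward and the wheel sprang back 0.8 rad, to 6.58 rad of total turn, with the handle still upright. With the starting gap measured at ~65 mm (θ0 ≈ 2.9), that is ≈ 9.4: the wheel had been at its stop and I was winding up beyond it. Final numeric checks after backing away.

Call:
step_arm:
  plan:
    - [[0,20,30,0,40],[0,50,60,0,40],[0,80,80,0,40],[0,80,80,0,40],[0,80,80,0,40]]

```text
time: 34.58
tool_pos: [0.509, 0.3899, 0.2958]
ee_rot: [3.14, 0.001, -0.397]
wrist_force: [-0.0, -0.0, -0.0]
width: 0.0378
```

```bash
python3 - <<'E'
from wheel import *;import pickle
x=handle();pickle.dump(x,open('w15.pkl','wb'));o,s,p,t=x
print([y for y in wheel(p,o) if y[0]<80]);print([y for y in wheel(t,o) if y[0]<80])
u=np.array([.1197,.9928]);xx=np.array([.9928,-.1197]);seat=np.array([.483,-.005])
for n,q in(('t',p),('s',t)):
    h=cv2.cvtColor(q['frame'],cv2.COLOR_RGB2HSV);H,S,V=h[...,0],h[...,1],h[...,2]
    for a,c,mm in blobs((H>45)&(H<75)&(S>140)&(V>40),12):
        if 200<c[0]<290 and 150<c[1]<260:
            P=onz(q,[c],.09)[0][:2]-seat;print(n,'green',a,c,'x %.1f y %.1f'%(1e3*P@xx,1e3*P@u))
    b=(H>100)&(H<125)&(S>150)&(V>40)
    k=(V<35)
    for xo in(-.03,0,.03):
        ys=np.arange(-.04,.10,.002);px=proj(q,[np.r_[seat+xx*xo+u*y,.058] for y in ys]).round().astype(int)
        print(n,xo,''.join('b' if b[j,i] else 'k' if k[j,i] else 'w' if S[j,i]<70 else '.' for i,j in px))
H=np.array([.518+.052*np.cos(2.96),.2405+.052*np.sin(2.96),.132]);d=np.array([-np.cos(2.96),-np.sin(2.96),0])
for f in(1.35,1.47,1.57):print(f,[proj(q,[H+.088*(d*np.cos(f)+np.array([0,0,np.sin(f)]))]).round(1).tolist() for q in(p,t)])
# movement of everything else
d0=pickle.load(open('s0.pkl','rb'))['scene']['frame'].astype(int);D=np.abs(t['frame'].astype(int)-d0).max(2)>40
print([(int(a),c) for a,c,_ in blobs(D,40)])
E
```

```text
34.5833 [0.509  0.3899 0.2958] 0.037830719680140484 [-0. -0. -0.]
w 554 [392.  176.5] [[369.0, 173.0], [376.0, 159.0], [414.0, 178.0], [406.0, 192.0]]
w 105 [328.9 268. ] [[322.0, 264.0], [332.0, 260.0], [336.0, 271.0], [326.0, 275.0]]
w 330 [276.2 271.4] [[262.0, 265.0], [290.0, 265.0], [290.0, 277.0], [262.0, 277.0]]
s 119 [349.7 201.9] [[344.0, 210.0], [350.0, 192.0], [356.0, 194.0], [350.0, 212.0]]
[(34, 0.037, -0.248), (34, 0.0357, 1.077), (34, 0.0411, -1.498), (44, 0.0419, 2.824), (38, 0.041, -2.653)]
[(46, 0.0395, -2.674), (54, 0.0391, 2.349), (51, 0.0387, -1.436), (54, 0.039, 1.1), (49, 0.0388, -0.177)]
t green 29 [237.9 165.4] x 58.7 y 17.2
t green 45 [233.5 202.2] x -62.1 y 18.6
t -0.03 bbbbbbbbbbbbbbbbbbbk.....................kkkkbbbbbbbbbbbbbbb....wwwwwb
t 0 bbbbbbbbbbbbbbbbbb.......................kkkkbbbbbbbbwwwwwwwwwwwwwwwww
t 0.03 bbbbbbbbbbbbbbbbbbkk.....................kkkkbbbbbbbb..wwwwwwwwwwwwwww
s green 25 [263.6 190.8] x -60.2 y 21.1
s green 140 [247.7 230.9] x 70.1 y 23.6
s -0.03 ...w..bbbbbbbbbbw............................ww.bbbbbb..wwwwwwwwwwwwww
s 0 .....bbbbbbbbbbbw............................w..bbbbbbb......bb..bb..b
s 0.03 .....bbbbbbbbb..w.............................wbbbbbbb...bbbbbbbbbbbbb
1.35 [[[154.5, 175.6]], [[349.7, 201.5]]]
1.47 [[[153.6, 179.0]], [[351.1, 197.8]]]
1.57 [[[153.0, 181.9]], [[352.2, 194.8]]]
[(216, array([310.4,   7.2])), (143, array([328.2,   7.5])), (1898, array([384.1,  15. ])), (160, array([304.5,  33.4])), (218, array([427.9,  39.8])), (1430, array([340.7,  59.6])), (51, array([499. ,  42.1])), (12459, array([395.3, 149.1])), (234, array([257.4,  61.6])), (1587, array([496.1,  86.2])), (56, array([251.8,  92.9])), (65, array([468.6, 103.1])), (1428, array([261.3, 217. ])), (1134, array([144.4, 221.2])), (43, array([328.8, 221.6])), (40, array([351.7, 226.6])), (84, array([323.9, 233.5])), (87, array([352. , 239.7]))]
```

The forces settle it. Drag rose gently from 7.5 to 12 N between 5.2 and 6.5 rad, which is the sprung pad. After that it climbed about twelve times faster than the pad could explain, which is the end stop. The wheel now rests at that stop, so I'm handing in.

```bash
python3 -c "
from bench import robot
print(robot.close_job())"
```

```text
the job is handed in; nothing more can be done
None
```

The walnut blank is on the vise bed between the jaws and clamped, the red handle is upright, and the job is handed in at about 35 s. I could not measure the pad's compression directly, so how tight the clamp is comes from forces and angles.

**What I did:** I laid the blank first, then swung the handle up and cranked clockwise with one regrasp. The handle needed an extra push to its stop after the pads slid off it once.

**Last checks:**
- **Blank:** it lies along the jaws with both jaws against it. The top camera puts it within about 2 mm of centre. The scene camera suggests about +5 mm, probably because its mask included the end face.
- **Handle:** it projects where an upright handle should, about 1.5 rad or more.
- **Robot:** clear of everything, wrist force zero.
- **Other things:** the before/after scene difference showed changes I put down to the arm, its shadows, the wheel and the blank's old and new places. I did not check each object separately.

**What failed or disagreed:**
- **Fingertip height:** the fingertips were really about 38 mm higher than the reported TCP, so the first two grasps of the blank missed. I corrected this by touching the blank's top.
- **Over-cranking:** I pushed past the wheel's stop, to about 50 N at the wrist. The fingers then slipped off the handle and the wheel sprang back 0.8 rad, leaving 6.6 rad of total turn.
- **Tightness:** the gentle force rise followed by a steep one fits the pad bottoming at that point. It also fits the 65 mm starting gap the wrist camera measured. The other two cameras read 71–73 mm, which would mean the pad is pinched but not fully bottomed.

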